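# Load the sample lift

### The arm

A 6-joint arm with a two-finger parallel gripper is mounted at the origin on the work surface. World frame = base frame: x ahead of the robot, y to its left, z up, the work surface at z = 0. Lengths are in mm, angles in rad, forces in N, time in s.
With the tool pointing down it reaches from about 300 to 775 mm from the base axis. Payload 14.6 kg.
Tool frame: the origin (TCP) lies midway between the tips of the shut fingers; the grasp point (between the pads) lies 19 mm behind it (manip.grip_depth is the distance from the TCP to the grasp point, in mm); x points along the fingers, y is the direction in which the jaws open and shut, and the axes are right-handed (so a half turn about x gives the same grasp; the last joint's range is limited). The gripper opens to 94 mm and grips with 3 to 60 N. Pads are 16 mm wide; open, the fingers measure 119 mm over their backs; the gripper's body (75 mm by 177 mm) begins 78 mm behind the grasp point.
Start: joints at [1.131, 0.3, 1.521, -0, 1.321, -0.067], TCP at [200.32, 512.212, 205.446] pointing down, gripper open.
Joint ranges: [-3.03, 3.03], [-0.79, 2.21], [0.23, 2.52], [-1.04, 4.18], [0, 3.07], [-2.55, 2.55]. Speed limits (rad/s): [2.22, 2.22, 2.57, 3.14, 3.14, 3.14].

### API

Orientations are given as [roll, pitch, yaw] about the fixed x, y, z axes, in that order (R = Rz(yaw) Ry(pitch) Rx(roll)).
In Python, from cell import readout, cams, ticket, manip gives the robot as it stands. The module is installed in compiled form; this text tells all that it offers.
- The arm moves only by the tool apply_moves, never from a script. Its argument "plan" is one flat list of numbers, 7 for each row, row after row: the turn, a rotation vector about the tool's x, y, z in rad, then the shift along the tool's x, y, z in m, then the opening in per cent of the stroke, from 0 (shut) to 100 (fully open). In form: [wx, wy, wz, x, y, z, fingers, wx, wy, wz, x, y, z, fingers, ...]. A call has 1 to 5 rows; each row shifts and turns the commanded pose from where the row before left it, along the tool's axes as they then stand; what a row does not reach is not made up. A row lasts 1/8 s, in which the tool goes at most 62.5 mm and 10.7 degrees, less where a joint would pass 70% of its speed; a pose out of reach is approached as far as the arm can. A call with a gripper value outside its range is refused whole. The fingers move at their own pace and stop on an object; "force" is the grip in N (left out, the last holds). Time passes only in rows, so rows that do not move let the fingers close. It gives the time, the measured TCP pose, the force and the opening at its end, in the units of the state.
- readout.read_state(): the state, without advancing time (a new reading comes with each control period).
- cams.camera(name): name is "scene" or "top"; returns a dict with "image" (384x512x3 uint8, red, green, blue), "fovy" (degrees; the focal length in pixels is half the picture's height over the tangent of half this angle, whatever the lens; pixels are square), "cx", "cy" (the principal point, pixels), "D" ([k1, k2, p1, p2, k3] as OpenCV has them; the pictures are not rectified), "position" and "orientation" of the camera in the world. Camera axes: x right, y down, z forward; pixel columns grow to the right and rows downward; lengths in mm; the calibration is good to about 2 mm. A picture is of the moment at which its call begins. There is no depth.
- ticket.sign_off(): hands the job in, once; it reports no verdict.
The state is a dict: "clock": time; "joints": joint angles; "qd": joint speeds; "effort": joint torques, N m; "eef_pos": TCP position; "eef_rot": TCP orientation; "wrist_force": force on the tool from outside, world axes, zero at the start; "moment": the same for the moment, N m; "finger_gap": finger opening in mm.
Only numpy, scipy, OpenCV 4.12 (cv2) and the standard library are available. Lean on these libraries where they do the work, as an engineer would, in place of code of your own. Each camera call takes 0.05 s, during which the arm holds its last target.

### The job

First push the yellow catch of the sample lift back so that its sprung tray rises. Take the blue dust cover off the tray and hang it by its handle on the two-prong hook stand, and set every sample block that is out on the bench flat in a bay of its own on the raised tray; then, with all of them loaded, press the tray down and hold it until the catch has slid in and keeps it down. Leave the bottle and the tip box where they stand.

Things in the scene. Friction and masses are not known exactly. Their poses are not given: they have to be found in the camera images.
- lift: sample lift: white base 275 x 180 x 36 mm fixed to the bench. Origin: underside, straight below the centre of the tray; its x axis points from the orange press pad (-x side) to the yellow catch (+x side), z up. It carries a sprung tray that moves only straight up and down.
- tray_floor (a point): centre of the tray's floor, at floor height (72 mm above the bench with the tray up, about 47 with it caught down), axes as the lift's; sinks with the tray. Tray 145 mm square, grey, with black ribs 5 mm wide, 6 mm high making four bays 65 mm square; bay centres at x = +/-35, y = +/-35 mm from this point. At the start the cover lies on the ribs.
- tray (a joint): how far the tray has sunk, m: 0 up, 0.028 on its stop. Spring about 500 N/m: each block sinks it about 4 mm; empty, it starts to sink at about 2 N and needs about 16 N (blocks included) to reach the stop. Beyond 0.025 the catch can slide in and then keeps it at about 0.025; otherwise it springs back up. It starts empty and caught down.
- press_pad (a point): middle of the top face of the orange press pad, 52 mm (lift x) by 50 mm, that juts from the tray on the lift's -x side, 6 mm above the tray floor level; it moves with the tray. A place to press the tray down.
- catch (a joint): how far the yellow catch tongue reaches over the tray's steel lug, m: 0.010 fully in (as at the start), about 0 held back by the lug of a raised tray, -0.003 pushed right back. Pushing its upright tab back to below 0 with about 6 N frees the tray. A spring slides the tongue in slowly (about 10 mm/s) once the tray is beyond 0.025, so hold the tray down for a second or so.
- catch_tab (a point): top middle of the catch's upright yellow tab, 87 mm above the bench; the tab is 8 mm thick (lift x), 24 mm wide and stands 26 mm above the tongue. It moves along the lift's -x (towards the tray) as the catch goes in, along +x when pushed back. With the catch in, about 32 mm are free between the tab's face and the edge of the covered or loaded tray.
- stand: hook stand fixed to the bench: white upright 90 mm wide, 260 high, two steel prongs 8 mm thick at y = +/-30 mm. Origin on the bench below where a hung bar rests (the seat); x points to the upright, its face at x = 103 mm. From the upright the prongs slope gently down to the seat (centre line 230 mm up), then turn up to tips at x = -24 mm, top 258 mm above the bench.
- hook_seat (a point): centre of a 10 mm bar resting in the low point of both prongs, midway between them, 239 mm above the bench; axes as the stand's.
- cover: blue dust cover: plate 142 x 142 x 5 mm with a steel bail handle (10 mm round bar) standing up from it; 0.17 kg. Origin: centre of the plate's underside, z up; the bar runs along y. At the start it lies on the ribs of the caught tray, plate underside about 53 mm above the bench.
- cover_bar (a point): middle of the top bar of the cover's handle, on the bar's centre line, 80 mm above the plate's underside. The bar is 10 mm thick and runs 50 mm to each side along the cover's y to the two uprights (45 mm clear); between bar and plate there are 70 mm.
- block_red: sample block with red tube caps, may be absent: aluminium block 56 x 56 x 40 mm, 0.18 to 0.26 kg, with a black grip fin on top: 10 mm thick (block x), 34 mm long (block y), from 40 to 76 mm above the underside. Origin: centre of the underside, z up.
- block_green: sample block with green tube caps, may be absent: aluminium block 56 x 56 x 40 mm, 0.18 to 0.26 kg, with a black grip fin on top: 10 mm thick (block x), 34 mm long (block y), from 40 to 76 mm above the underside. Origin: centre of the underside, z up.
- block_yellow: sample block with yellow tube caps, may be absent: aluminium block 56 x 56 x 40 mm, 0.18 to 0.26 kg, with a black grip fin on top: 10 mm thick (block x), 34 mm long (block y), from 40 to 76 mm above the underside. Origin: centre of the underside, z up.
- block_white: sample block with white tube caps, may be absent: aluminium block 56 x 56 x 40 mm, 0.18 to 0.26 kg, with a black grip fin on top: 10 mm thick (block x), 34 mm long (block y), from 40 to 76 mm above the underside. Origin: centre of the underside, z up.
- bottle: small white bottle with red cap, 60 mm across, 120 mm high, near the tip box, stands near the work and is to be left alone. Origin: centre of the underside.
- tip_box: green box with white lid, 85 x 120 x 62 mm, stands near the work and is to be left alone. Origin: centre of the underside.
Things that resemble listed ones, but are neither listed nor needed, are in the scene too. Of the things that look like the cover, the smallest one is meant.

How it is judged:
By the outcome, as a careful person would: the job done as asked, in the order asked, and still so for the second after the job is handed in, with the robot touching nothing.
Of block_red, block_green, block_yellow, block_white only 2 to 4 are there at a start; the rules pass over those that are not, and their reading is None.
At some moment in a run one of block_red, block_green, block_yellow, block_white may be knocked a few centimetres aside while the robot is not near it.
Once in a run the grip may slacken for a moment while it holds something.
It also fails if it takes over 210 s, if anything falls off the work surface, if the arm or the gripper's body presses on something with over 40 N, if the wrist force passes 120 N, or if a joint passes its speed limit or range.

## Working session

There is one attempt and no reset: what is moved stays moved. The work goes in short steps, Python scripts to look and compute and a tool call to move; the robot and the scene stay as the last step left them, time stands still between calls to the robot, and variables do not carry over. Pictures are saved under pics/ and viewed, and the job is handed in when it is done.

Besides the shell and the picture viewer there is one more tool, called as a command line: name --argument value ..., lists and objects as JSON in quotes. apply_moves: Moves the arm, as the interface text tells. Its arguments: {"type":"object","properties":{"plan":{"type":"array","items":{"type":"number"}},"force":{"type":"number"}},"required":["plan"]}

```bash
mkdir -p pics; cat > snap.py <<'E'
import sys,cv2
from cell import readout,cams
tag=sys.argv[1]
for n in sys.argv[2:] or ["scene","top"]:
    c=cams.camera(n); im=c.pop("image")[:,:,::-1]
    cv2.imwrite(f"pics/{tag}_{n}.png",im)
    if tag=="a": print(n,c)
s=readout.read_state(); print({k:s[k] for k in("clock","eef_pos","eef_rot","wrist_force","finger_gap")})
E
python3 snap.py a; for n in scene top; do python3 -c "
import cv2;i=cv2.imread('pics/a_$n.png');cv2.imwrite('pics/a_${n}L.png',cv2.resize(i,(800,600),interpolation=cv2.INTER_CUBIC))"; done
```

```text
scene {'fovy': 47.45792786672794, 'cx': 254.02175381981115, 'cy': 182.80108163123703, 'D': array([-0.12976846,  0.        ,  0.        ,  0.        ,  0.        ]), 'position': array([1345.40306785, -204.16737943, 1093.11890556]), 'orientation': array([-2.40749674e+00,  1.96504366e-03,  1.34835518e+00])}
top {'fovy': 44.10365848535526, 'cx': 265.32600766002156, 'cy': 195.4957880641648, 'D': array([0.00540242, 0.        , 0.        , 0.        , 0.        ]), 'position': array([ 250.63982969,  -28.23388757, 1418.80534662]), 'orientation': array([-2.94925808,  0.02299828, -1.54948466])}
{'clock': 0.1, 'eef_pos': array([200.26354413, 511.99419573, 204.95875433]), 'eef_rot': array([-1.6255165 ,  1.56977036, -1.9983987 ]), 'wrist_force': array([-0.00596096, -0.5479552 , -1.03227194]), 'finger_gap': 93.9742767692554}
```

View pics/a_sceneL.png

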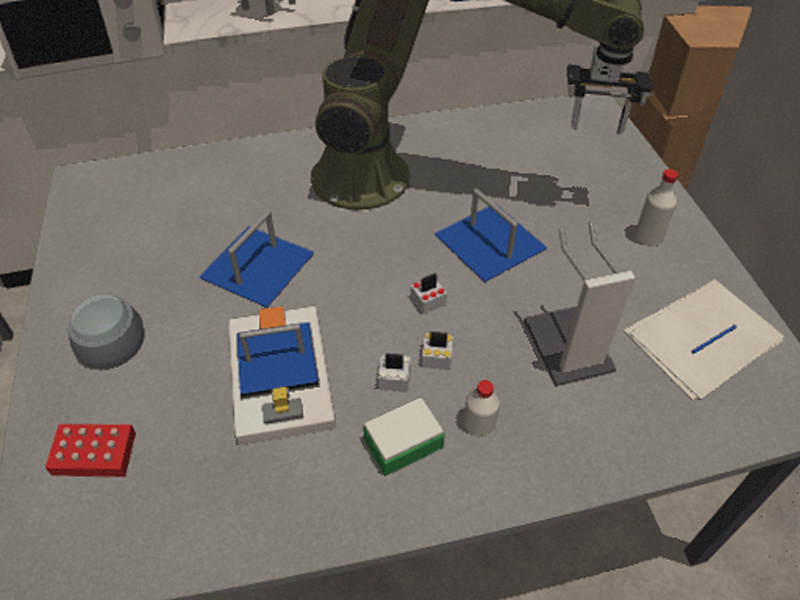

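View pics/a_topL.png

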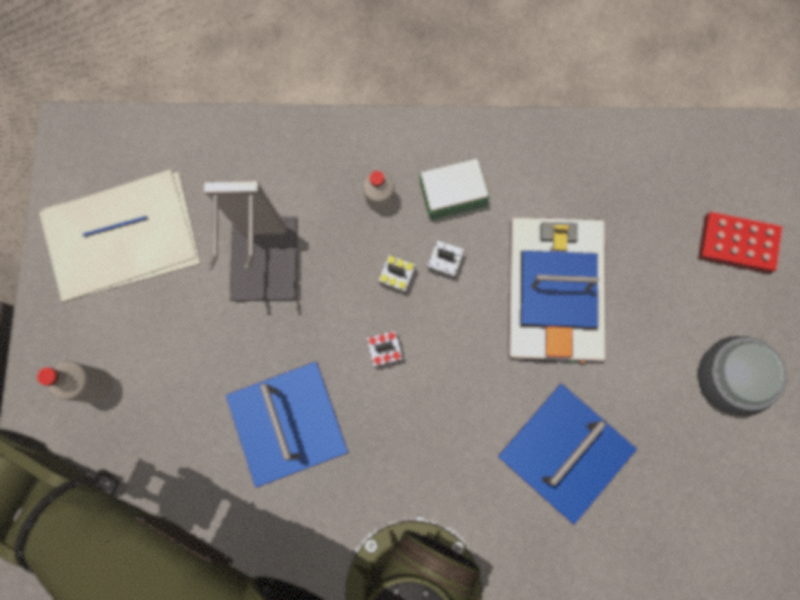

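```bash
cat > geo.py <<'E'
import numpy as np,cv2
from scipy.spatial.transform import Rotation as Ro
from scipy.optimize import least_squares
C={'scene':dict(f=192/np.tan(np.radians(47.45792786672794)/2),c=(254.02175381981115,182.80108163123703),D=[-0.12976846,0,0,0,0],p=[1345.40306785,-204.16737943,1093.11890556],o=[-2.40749674,1.96504366e-03,1.34835518]),
'top':dict(f=192/np.tan(np.radians(44.10365848535526)/2),c=(265.32600766002156,195.4957880641648),D=[0.00540242,0,0,0,0],p=[250.63982969,-28.23388757,1418.80534662],o=[-2.94925808,0.02299828,-1.54948466])}
for c in C.values():
    c['K']=np.array([[c['f'],0,c['c'][0]],[0,c['f'],c['c'][1]],[0,0,1.]]);c['D']=np.array(c['D'],float)
    c['R']=Ro.from_euler('xyz',c['o']).as_matrix();c['p']=np.array(c['p'])
def proj(n,P):
    c=C[n];P=np.atleast_2d(np.array(P,float));R=c['R'].T
    return cv2.projectPoints(P,cv2.Rodrigues(R)[0],-R@c['p'],c['K'],c['D'])[0].reshape(-1,2)
def ray(n,uv):
    c=C[n];u=cv2.undistortPoints(np.array(uv,float).reshape(-1,1,2),c['K'],c['D']).reshape(-1,2)
    return (c['R']@np.c_[u,np.ones(len(u))].T).T
def onz(n,uv,z):
    d=ray(n,uv);p=C[n]['p'];return p+d*((z-p[2])/d[:,2])[:,None]
def place(x,y,yaw,M,z=0):
    M=np.atleast_2d(np.array(M,float));c,s=np.cos(yaw),np.sin(yaw)
    return np.c_[x+c*M[:,0]-s*M[:,1],y+s*M[:,0]+c*M[:,1],M[:,2]+z]
def fit(obs,x0,fixz=0):
    # obs: list of (cam, modelpt, uv); returns x,y,yaw
    def r(v):
        return np.concatenate([(proj(n,place(*v,m,fixz))[0]-uv) for n,m,uv in obs])
    s=least_squares(r,x0,x_scale=[10,10,.1],loss='soft_l1')
    return s.x,r(s.x).reshape(-1,2)
def crop(tag,n,x0,y0,x1,y1,k,draw=()):
    im=cv2.imread(f'pics/{tag}_{n}.png')[y0:y1,x0:x1]
    im=cv2.resize(im,None,fx=k,fy=k,interpolation=cv2.INTER_CUBIC)
    for pts,col in draw:
        q=((proj(n,pts)-[x0,y0]+.5)*k).astype(int)
        if len(q)==1: cv2.circle(im,tuple(map(int,q[0])),4,col,1)
        else: cv2.polylines(im,[q.reshape(-1,1,2)],True,col,1)
    h,w=im.shape[:2]
    st=10
    for x in range((x0//st+1)*st,x1,st):
        cv2.line(im,((x-x0)*k,0),((x-x0)*k,6),(0,0,255),1);cv2.putText(im,str(x),((x-x0)*k+2,14),0,.35,(0,255,255),1)
    for y in range((y0//st+1)*st,y1,st):
        cv2.line(im,(0,(y-y0)*k),(6,(y-y0)*k),(0,0,255),1);cv2.putText(im,str(y),(2,(y-y0)*k+12),0,.35,(0,255,255),1)
    return im
E
python3 - <<'E'
from geo import *
cv2.imwrite('pics/a_c1.png',crop('a','scene',140,190,220,285,6))
cv2.imwrite('pics/a_c2.png',crop('a','top',320,135,395,235,6))
cv2.imwrite('pics/a_c3.png',crop('a','scene',235,170,300,255,7))
cv2.imwrite('pics/a_c4.png',crop('a','top',230,145,305,240,6))
cv2.imwrite('pics/a_c5.png',crop('a','scene',325,140,415,250,5))
cv2.imwrite('pics/a_c6.png',crop('a','top',125,110,200,205,6))
print(proj('top',[200.3,512,205]),proj('scene',[200.3,512,205]))
for n,uv in [('top',(176,223)),('top',(254,173)),('top',(285,166)),('top',(359,185))]: print(uv,onz(n,uv,40))
E
```

```text
[[ 61.69491279 303.61077804]] [[380.8929969   82.99647431]]
(176, 223) [[431.59630455 270.40953153  40.        ]]
(254, 173) [[586.50977569  44.57161469  40.        ]]
(285, 166) [[609.53934262 -47.86750002  40.        ]]
(359, 185) [[ 554.83241641 -267.70436235   40.        ]]
```

View pics/a_c1.png

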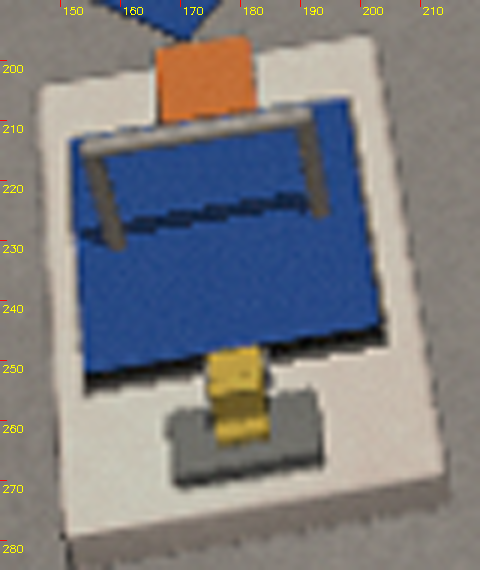

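View pics/a_c2.png

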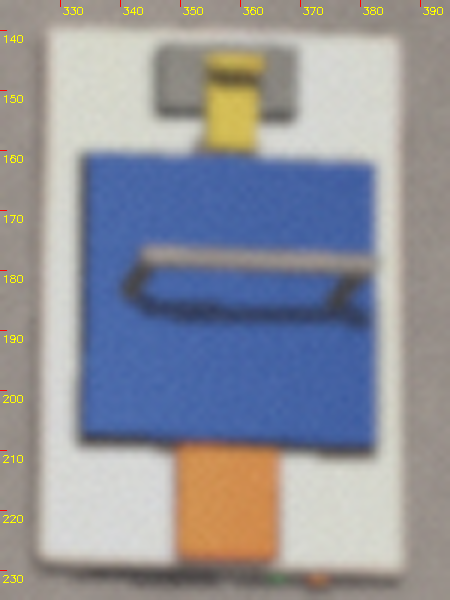

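View pics/a_c3.png

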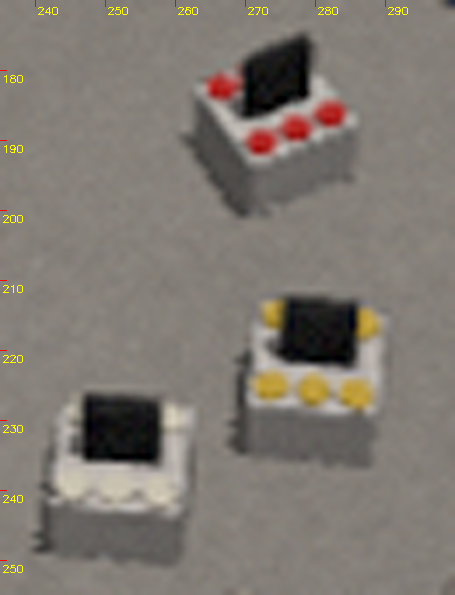

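View pics/a_c4.png

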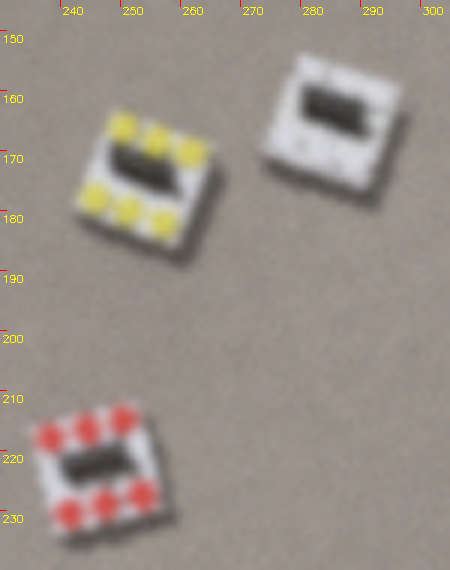

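View pics/a_c5.png

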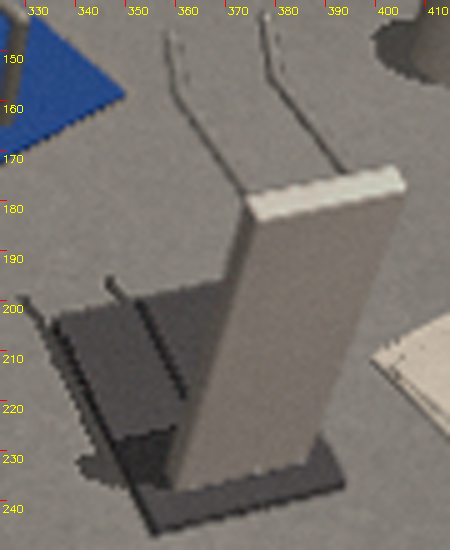

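View pics/a_c6.png

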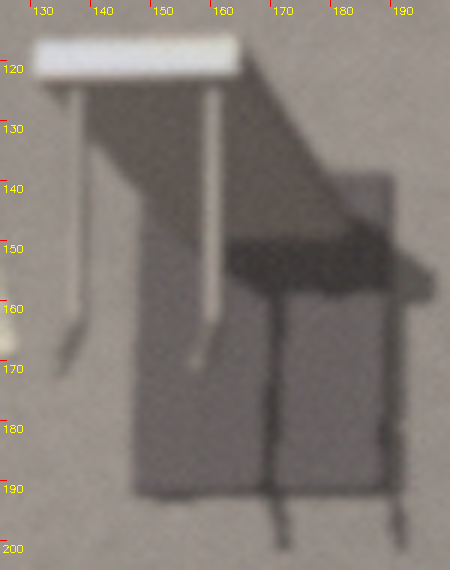

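```bash
cat > fit1.py <<'E'
from geo import *
def px(k,x0,y0,l): return [(X/k-.5+.5/k+x0,Y/k-.5+.5/k+y0) for X,Y in l]
def show(name,r): print(name,np.round(r[0],3),'deg',np.degrees(r[0][2]).round(2),'\n',np.round(r[1],1).tolist())
s=px(6,140,190,[(70,140),(350,98),(382,322),(86,372)]);t=px(6,320,135,[(83,155),(375,163),(375,447),(80,435)])
S=[(-1,-1),(-1,1),(1,1),(1,-1)];T=[(1,1),(1,-1),(-1,-1),(-1,1)]
def ob(h,z): return [('scene',(h*a,h*b,z),u) for (a,b),u in zip(S,s)]+[('top',(h*a,h*b,z),u) for (a,b),u in zip(T,t)]
show('cover',fit(ob(71,58),[555,-267,0]))
s=px(6,140,190,[(38,87),(372,37),(443,470),(65,535)]);t=px(6,320,135,[(48,30),(400,38),(403,570),(38,558)])
o=[(n,(m[0]*137.5,m[1]*90,36),u) for n,m,u in ob(1,36)]
show('base',fit(o,[555,-267,0]))
def blk(name,sc,tp,g):
    s=px(7,235,170,sc);t=px(6,230,145,tp)
    o=[('scene',m,u) for m,u in zip([(-28,-28,40),(-28,28,40),(28,28,40),(28,-28,40),(28,28,0),(28,-28,0)],s) if u[0]>0]
    o+=[('top',(28*a,28*b,40),u) for (a,b),u in zip(T,t)]
    show(name,fit(o,g))
N=(-9999,0)
blk('red',[(197,88),N,(356,122),(244,168),(350,180),(246,214)],[(32,430),(135,400),(163,500),(58,530)],[440,40,.28])
blk('yellow',[(258,310),(385,318),(374,410),(245,405),(372,467),(240,455)],[(108,108),(213,140),(180,245),(75,210)],[586,44,-.28])
blk('white',[(60,408),(193,408),(183,510),(50,500),(183,562),(47,553)],[(300,55),(400,87),(368,190),(263,155)],[609,-48,-.28])
s=px(5,325,140,[(168,35),(263,18),(178,98),(272,80),(245,195),(393,168)])
t=px(6,125,110,[(195,368),(60,375),(210,320),(75,320),(240,75),(33,75)])
M=[(-24,-30,256),(-24,30,256),(0,-30,230),(0,30,230),(103,-45,260),(103,45,260)]
show('stand',fit([('scene',m,u) for m,u in zip(M,s)]+[('top',m,u) for m,u in zip(M,t)],[500,250,0]))
# cover bar & tab triangulation
def tri(us,ut):
    f=lambda P:np.r_[proj('scene',P)[0]-us,proj('top',P)[0]-ut]
    q=least_squares(f,[550,-260,100]);return q.x.round(1),q.fun.round(2)
a=px(6,140,190,[(82,148),(310,113),(235,353)]);b=px(6,320,135,[(378,266),(142,252),(234,62)])
for i in range(3): print(tri(a[i],b[i]))
E
python3 fit1.py
```

```text
cover [ 5.54311e+02 -2.60830e+02 -2.10000e-02] deg -1.23 
 [[0.1, -0.7], [-0.2, -0.9], [0.3, -0.4], [-0.1, -0.7], [0.3, -0.9], [-0.1, -0.5], [0.1, -0.4], [0.0, -0.3]]
base [ 5.62062e+02 -2.61565e+02 -2.00000e-02] deg -1.13 
 [[-0.4, -0.9], [0.3, -1.3], [0.8, -0.1], [-0.7, -0.1], [-0.5, -1.9], [0.5, -1.4], [0.8, 0.4], [-0.4, 0.1]]
red [4.38422e+02 6.41100e+01 2.62000e-01] deg 15.02 
 [[-0.8, -0.6], [0.1, -0.1], [0.9, -0.5], [0.3, -0.3], [0.3, 1.0], [-0.3, -1.2], [1.0, -0.7], [0.8, 1.0], [-0.3, 0.6]]
yellow [ 5.84364e+02  4.51170e+01 -3.15000e-01] deg -18.03 
 [[-0.4, -1.4], [-0.3, -1.2], [0.5, 0.4], [0.2, -0.2], [0.1, 0.0], [0.6, 0.4], [0.6, -0.4], [0.6, 0.1], [-0.1, -0.1], [-0.2, -0.2]]
white [ 6.14084e+02 -4.76800e+01 -3.04000e-01] deg -17.42 
 [[0.1, -2.2], [-0.2, -1.0], [-0.1, -0.0], [-0.4, 0.1], [-0.3, 0.2], [0.4, 0.2], [-0.6, -0.6], [0.5, -0.3], [0.0, -0.2], [-0.3, -0.1]]
stand [5.61592e+02 3.08945e+02 3.10000e-02] deg 1.79 
 [[0.3, -0.3], [0.5, -0.5], [0.1, -0.6], [0.5, -0.6], [-0.5, -0.2], [0.3, -1.0], [0.6, -1.2], [-0.4, -2.0], [0.8, 0.3], [0.4, 0.7], [0.1, -0.6], [-0.0, 0.0]]
(array([ 552.7, -316.6,  132.7]), array([-0.08, -0.  , -0.08, -0.01]))
(array([ 557.1, -208.6,  134.7]), array([ 0.15, -0.  ,  0.14,  0.02]))
(array([ 659.7, -259.3,   99.9]), array([0.44, 0.  , 0.46, 0.05]))
```

```bash
cat > plan.py <<'E'
# usage: plan.py x y z psi_deg grip%   (target in world mm; jaw dir psi mod 180) prints suggested rows
import sys,numpy as np
from cell import readout
from scipy.spatial.transform import Rotation as Ro
s=readout.read_state();p=np.array(s['eef_pos']);R=Ro.from_euler('xyz',s['eef_rot'])
M=R.as_matrix();psi=np.arctan2(M[1,1],M[0,1])
print('t',round(s['clock'],2),'pos',p.round(1),'psi',np.degrees(psi).round(1),'tilt',np.degrees(np.arccos(-M[2,0])).round(2),'F',np.round(s['wrist_force'],1),'gap',round(s['finger_gap'],1),'j1,j6',round(s['joints'][0],2),round(s['joints'][5],2))
if len(sys.argv)>1:
    x,y,z,a,g=map(float,sys.argv[1:6])
    cands=[np.radians(a)+k*np.pi for k in(-2,-1,0,1,2)]
    if len(sys.argv)>6: cands=[np.radians(a)]
    t=min(cands,key=lambda c:abs(c-psi))
    T=Ro.from_matrix(np.c_[[0,0,-1],[np.cos(t),np.sin(t),0],[np.sin(t),-np.cos(t),0]])
    d=np.array([x,y,z])-p
    rv=(R.inv()*T).as_rotvec()
    n=max(int(np.ceil(np.linalg.norm(d)/62)),int(np.ceil(np.degrees(np.linalg.norm(rv))/10.5)),1)
    print('rows',n,'total rot',rv.round(3),'shift(tool now)',(R.inv().apply(d)/1000).round(4))
    q=R
    for i in range(n):
        sh=q.inv().apply(d/n)/1000
        if i<6: print([*(float(v) for v in (rv/n).round(3)),*(float(v) for v in sh.round(4)),g],end=', ' )
        q=q*Ro.from_rotvec(rv/n)
    print()
E
python3 plan.py 200 512 330 -92 0
python3 - <<'E'
from geo import *
print(onz('top',[(358.5,144.9)],87), onz('top',[(357.8,217.5)],53), onz('scene',[(173.8,203.5)],53),onz('scene',[(178.8,248.3)],87))
E
```

```text
t 0.1 pos [200.3 512.  205. ] psi 68.6 tilt 0.06 F [-0.  -0.5 -1. ] gap 94.0 j1,j6 1.13 -0.07
rows 3 total rot [-0.338 -0.     0.001] shift(tool now) [-0.125  -0.0002 -0.0003]
[-0.113, -0.0, 0.0, -0.0417, -0.0001, -0.0001, 0.0], [-0.113, -0.0, 0.0, -0.0417, -0.0, -0.0001, 0.0], [-0.113, -0.0, 0.0, -0.0417, -0.0, -0.0001, 0.0], 
[[ 663.86772343 -260.02249443   87.        ]] [[ 455.5537464  -260.41644354   53.        ]] [[ 458.47554639 -259.90770586   53.        ]] [[ 650.16463068 -261.06783547   87.        ]]
```

apply_moves --plan '[-0.117, 0, 0, -0.0417, 0, 0, 0, -0.117, 0, 0, -0.0417, 0, 0, 0, -0.117, 0, 0, -0.0417, 0, 0, 0]' --force 20

```text
clock: 0.48
eef_pos: [200.2, 512.0, 331.6]
eef_rot: [-2.04, 1.57, -2.058]
wrist_force: [0.9, -0.6, 0.3]
finger_gap: 67.6
```

```bash
python3 plan.py 641 -261 300 88.8 0
```

```text
t 0.47 pos [200.2 512.  331.6] psi 89.0 tilt 0.04 F [ 0.9 -0.6  0.3] gap 67.6 j1,j6 1.13 -0.42
rows 15 total rot [ 0.003 -0.     0.001] shift(tool now) [ 0.0319 -0.765   0.4546]
[0.0, -0.0, 0.0, 0.0021, -0.051, 0.0303, 0.0], [0.0, -0.0, 0.0, 0.0021, -0.051, 0.0303, 0.0], [0.0, -0.0, 0.0, 0.0021, -0.051, 0.0303, 0.0], [0.0, -0.0, 0.0, 0.0021, -0.051, 0.0303, 0.0], [0.0, -0.0, 0.0, 0.0021, -0.051, 0.0303, 0.0], [0.0, -0.0, 0.0, 0.0021, -0.051, 0.0304, 0.0],
```

apply_moves --plan '[0, 0, 0, 0, -0.051, 0.0303, 0, 0, 0, 0, 0, -0.051, 0.0303, 0, 0, 0, 0, 0, -0.051, 0.0303, 0, 0, 0, 0, 0, -0.051, 0.0303, 0, 0, 0, 0, 0, -0.051, 0.0303, 0]'

```text
clock: 1.1
eef_pos: [346.7, 252.2, 330.5]
eef_rot: [-3.07, 1.571, -3.092]
wrist_force: [0.9, 0.1, 0.3]
finger_gap: 17.4
```

apply_moves --plan '[0, 0, 0, 0, -0.051, 0.0303, 0, 0, 0, 0, 0, -0.051, 0.0303, 0, 0, 0, 0, 0, -0.051, 0.0303, 0, 0, 0, 0, 0, -0.051, 0.0303, 0, 0, 0, 0, 0, -0.051, 0.0303, 0]'

```text
clock: 1.72
eef_pos: [492.7, -6.2, 330.4]
eef_rot: [2.499, 1.571, 2.477]
wrist_force: [1.1, 0.4, -0.0]
finger_gap: 0.7
```

```bash
python3 plan.py 641 -261 200 88.8 0
```

```text
t 1.73 pos [492.7  -6.2 330.4] psi 88.7 tilt 0.01 F [ 1.1  0.4 -0. ] gap 0.7 j1,j6 -0.09 -1.64
rows 6 total rot [-0.001 -0.    -0.   ] shift(tool now) [ 0.1304 -0.2515  0.1539]
[-0.0, -0.0, -0.0, 0.0217, -0.0419, 0.0256, 0.0], [-0.0, -0.0, -0.0, 0.0217, -0.0419, 0.0256, 0.0], [-0.0, -0.0, -0.0, 0.0217, -0.0419, 0.0256, 0.0], [-0.0, -0.0, -0.0, 0.0217, -0.0419, 0.0256, 0.0], [-0.0, -0.0, -0.0, 0.0217, -0.0419, 0.0256, 0.0], [-0.0, -0.0, -0.0, 0.0217, -0.0419, 0.0256, 0.0],
```

apply_moves --plan '[0, 0, 0, 0.026, -0.0503, 0.0308, 0, 0, 0, 0, 0.026, -0.0503, 0.0308, 0, 0, 0, 0, 0.026, -0.0503, 0.0308, 0, 0, 0, 0, 0.026, -0.0503, 0.0308, 0, 0, 0, 0, 0.026, -0.0503, 0.0308, 0]'

```text
clock: 2.35
eef_pos: [636.7, -253.0, 203.2]
eef_rot: [2.658, 1.57, 2.636]
wrist_force: [0.9, 0.8, 1.5]
finger_gap: 0.6
```

```bash
python3 plan.py 643 -261 72 88.8 0; python3 snap.py b; python3 - <<'E'
from geo import *
cv2.imwrite('pics/b_c1.png',crop('b','scene',130,120,230,285,4))
E
```

```text
t 2.35 pos [ 636.7 -253.   203.2] psi 88.7 tilt 0.03 F [0.9 0.8 1.5] gap 0.6 j1,j6 -0.43 -1.98
rows 3 total rot [-0.001 -0.    -0.   ] shift(tool now) [ 0.1312 -0.0079  0.0065]
[-0.0, -0.0, -0.0, 0.0437, -0.0026, 0.0022, 0.0], [-0.0, -0.0, -0.0, 0.0437, -0.0026, 0.0022, 0.0], [-0.0, -0.0, -0.0, 0.0437, -0.0026, 0.0022, 0.0], 
{'clock': 2.45, 'eef_pos': array([ 635.49294093, -255.02720929,  197.25969388]), 'eef_rot': array([2.78368726, 1.56157391, 2.75827489]), 'wrist_force': array([ 0.30642641,  0.33165221, -0.93173143]), 'finger_gap': 0.38922469709523627}
```

View pics/b_c1.png

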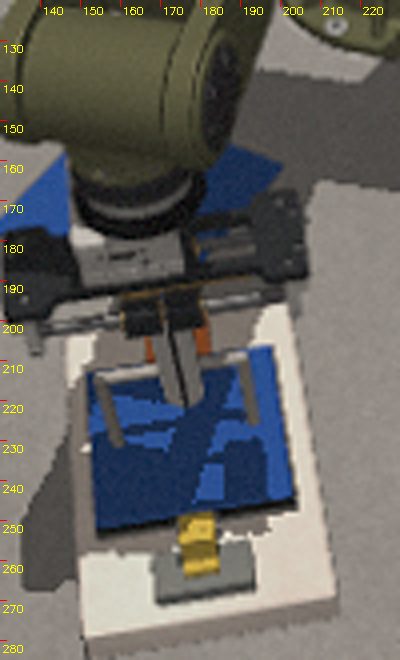

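```bash
python3 -c "
from geo import *
print(proj('scene',[635.5,-255,197.3]))"; python3 plan.py 644 -261 110 88.8 0
```

```text
[[174.83528247 219.46261137]]
t 2.45 pos [ 635.5 -255.   197.3] psi 88.5 tilt 0.53 F [ 0.3  0.3 -0.9] gap 0.4 j1,j6 -0.43 -1.98
rows 2 total rot [-0.004 -0.009 -0.003] shift(tool now) [ 0.0872 -0.006   0.0094]
[-0.002, -0.004, -0.002, 0.0436, -0.003, 0.0047, 0.0], [-0.002, -0.004, -0.002, 0.0436, -0.003, 0.0045, 0.0],
```

apply_moves --plan '[0, 0, 0, 0.044, -0.003, 0.0045, 0, 0, 0, 0, 0.044, -0.003, 0.0045, 0, 0, 0, 0, 0, 0, 0, 0, 0, 0, 0, 0, 0, 0, 0]'

```text
clock: 2.95
eef_pos: [645.5, -257.5, 118.9]
eef_rot: [-0.394, 1.568, -0.416]
wrist_force: [-0.6, 0.6, 1.5]
finger_gap: 0.4
```

```bash
python3 plan.py 644 -261 72 88.8 0; python3 snap.py c; python3 - <<'E'
from geo import *
a=crop('c','scene',140,180,220,285,5);b=crop('c','top',320,130,395,235,5)
h=max(a.shape[0],b.shape[0]);o=np.zeros((h,a.shape[1]+b.shape[1],3),np.uint8);o[:a.shape[0],:a.shape[1]]=a;o[:b.shape[0],a.shape[1]:]=b
cv2.imwrite('pics/c_c1.png',o)
E
```

```text
t 2.95 pos [ 645.5 -257.5  118.9] psi 88.8 tilt 0.14 F [-0.6  0.6  1.5] gap 0.4 j1,j6 -0.43 -1.98
rows 1 total rot [-0.001  0.002  0.001] shift(tool now) [ 0.0469 -0.0035 -0.0016]
[-0.001, 0.002, 0.001, 0.0469, -0.0035, -0.0016, 0.0], 
{'clock': 3.05, 'eef_pos': array([ 645.72632147, -257.65025176,  119.28504148]), 'eef_rot': array([-0.4217349 ,  1.56720832, -0.44329052]), 'wrist_force': array([-1.59563968, -0.67511298,  0.71237825]), 'finger_gap': 0.5596262751822685}
```

View pics/c_c1.png

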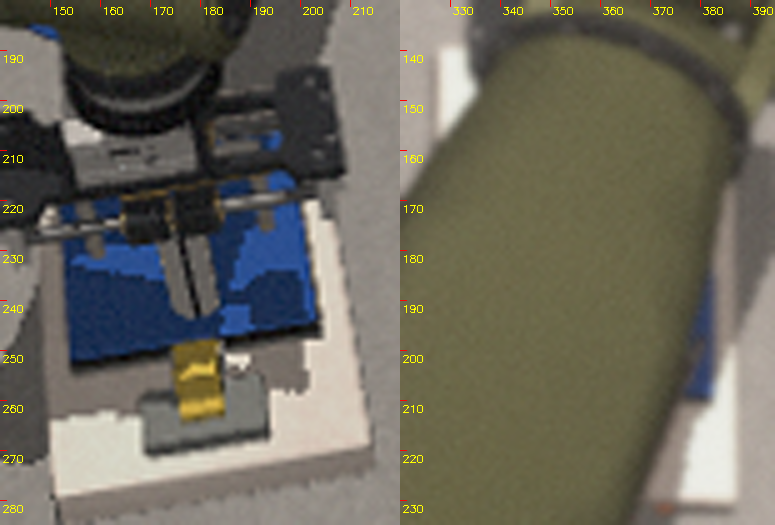

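apply_moves --plan '[0, 0, 0, 0.023, -0.0035, -0.001, 0, 0, 0, 0, 0.0235, 0, -0.001, 0, 0, 0, 0, 0, 0, 0, 0]'

```text
clock: 3.42
eef_pos: [642.6, -260.8, 70.0]
eef_rot: [2.693, 1.57, 2.671]
wrist_force: [-0.4, 0.1, 0.5]
finger_gap: 0.6
```

```bash
python3 plan.py 644 -261 72 88.8 0; python3 snap.py d scene; python3 - <<'E'
from geo import *
cv2.imwrite('pics/d_c1.png',crop('d','scene',140,180,220,285,5))
E
```

```text
t 3.42 pos [ 642.6 -260.8   70. ] psi 88.7 tilt 0.06 F [-0.4  0.1  0.5] gap 0.6 j1,j6 -0.44 -1.99
rows 1 total rot [-0.001 -0.001 -0.   ] shift(tool now) [-0.002  -0.0002  0.0014]
[-0.001, -0.001, -0.0, -0.002, -0.0002, 0.0014, 0.0], 
{'clock': 3.475, 'eef_pos': array([ 643.17134919, -261.01316562,   71.28894074]), 'eef_rot': array([-0.43945128,  1.56991811, -0.46118765]), 'wrist_force': array([ 0.54481304, -0.52340248,  0.27899284]), 'finger_gap': 0.2629188934302255}
```

View pics/d_c1.png

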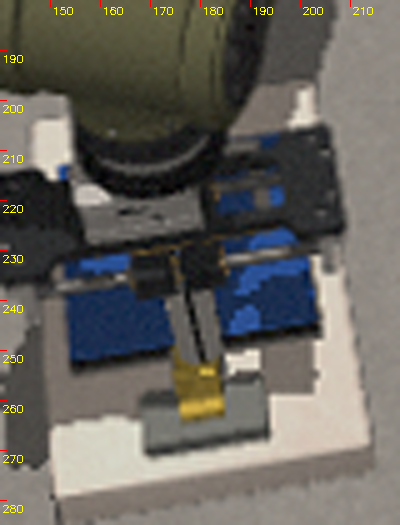

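apply_moves --plan '[0, 0, 0, 0, 0, 0.006, 0, 0, 0, 0, 0, 0, 0.004, 0, 0, 0, 0, 0, 0, 0.004, 0, 0, 0, 0, 0, 0, 0.004, 0]'

```text
clock: 3.98
eef_pos: [660.0, -261.6, 71.4]
eef_rot: [-3.141, 1.568, 3.121]
wrist_force: [-17.4, 2.0, 10.3]
finger_gap: 0.3
```

apply_moves --plan '[0, 0, 0, 0, 0, 0.004, 0, 0, 0, 0, 0, 0, 0.002, 0, 0, 0, 0, 0, 0, 0, 0]'

```text
clock: 4.35
eef_pos: [665.4, -261.8, 71.2]
eef_rot: [3.083, 1.566, 3.061]
wrist_force: [-20.4, 2.0, 11.0]
finger_gap: 0.5
```

```bash
python3 plan.py; python3 snap.py e scene; python3 - <<'E'
from geo import *
cv2.imwrite('pics/e_c1.png',crop('e','scene',140,180,220,285,5))
E
```

```text
t 4.35 pos [ 665.4 -261.8   71.2] psi 88.7 tilt 0.27 F [-20.4   2.   11. ] gap 0.5 j1,j6 -0.43 -1.97
{'clock': 4.4, 'eef_pos': array([ 665.36904205, -261.75068915,   71.20449241]), 'eef_rot': array([3.07400961, 1.56625419, 3.051913  ]), 'wrist_force': array([-19.21136064,   1.84326836,  10.12587182]), 'finger_gap': 0.5763993746121637}
```

View pics/e_c1.png

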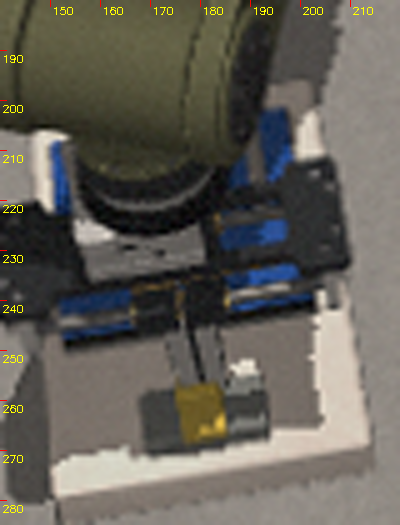

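apply_moves --plan '[0, 0, 0, 0, 0, -0.006, 0, 0, 0, 0, -0.03, 0, -0.002, 0, 0, 0, 0, -0.05, 0, 0, 0, 0, 0, 0, -0.06, 0, 0, 0, 0, 0, 0, -0.04, 0, 0, 0]'

```text
clock: 5.03
eef_pos: [659.4, -261.3, 254.2]
eef_rot: [-0.385, 1.567, -0.407]
wrist_force: [-0.4, 0.6, -0.5]
finger_gap: 0.6
```

```bash
python3 plan.py; python3 snap.py f scene; python3 - <<'E'
from geo import *
cv2.imwrite('pics/f_c1.png',crop('f','scene',130,150,230,285,4))
E
```

```text
t 5.03 pos [ 659.4 -261.3  254.2] psi 88.8 tilt 0.25 F [-0.4  0.6 -0.5] gap 0.6 j1,j6 -0.43 -1.98
{'clock': 5.075, 'eef_pos': array([ 660.1209986 , -261.67579466,  259.54515454]), 'eef_rot': array([-0.40398522,  1.56034529, -0.42558059]), 'wrist_force': array([-0.84722721,  0.07318619,  4.4076148 ]), 'finger_gap': 0.021635173537065136}
```

View pics/f_c1.png

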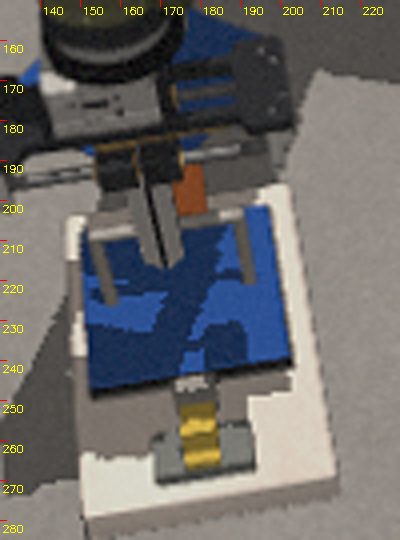

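```bash
python3 plan.py 555 -261.5 260 -1.2 42
```

```text
t 5.08 pos [ 660.1 -261.7  259.5] psi 88.8 tilt 0.6 F [-0.8  0.1  4.4] gap 0.0 j1,j6 -0.43 -1.98
rows 9 total rot [ 1.57   0.011 -0.004] shift(tool now) [-0.0015 -0.0021 -0.1051]
[0.174, 0.001, -0.0, -0.0002, -0.0002, -0.0117, 42.0], [0.174, 0.001, -0.0, -0.0001, -0.0023, -0.0115, 42.0], [0.174, 0.001, -0.0, -0.0001, -0.0042, -0.0109, 42.0], [0.174, 0.001, -0.0, -0.0001, -0.006, -0.01, 42.0], [0.174, 0.001, -0.0, -0.0001, -0.0077, -0.0088, 42.0], [0.174, 0.001, -0.0, -0.0001, -0.0091, -0.0073, 42.0],
```

apply_moves --plan '[0.185, 0, 0, 0, 0, -0.055, 42, 0.185, 0, 0, 0, 0, -0.04, 42, 0.185, 0, 0, 0, 0, 0, 42, 0.185, 0, 0, 0, 0, 0, 42, 0.185, 0, 0, 0, 0, 0, 42]'

```text
clock: 5.7
eef_pos: [565.0, -251.9, 250.6]
eef_rot: [0.524, 1.57, -0.429]
wrist_force: [-0.3, -0.9, -0.1]
finger_gap: 39.0
```

apply_moves --plan '[0.185, 0, 0, 0, 0, 0, 42, 0.185, 0, 0, 0, 0, 0, 42, 0.185, 0, 0, 0, 0, 0, 42, 0, 0, 0, 0, 0, 0, 42]'

```text
clock: 6.2
eef_pos: [565.0, -251.8, 250.4]
eef_rot: [1.11, 1.57, -0.39]
wrist_force: [0.4, -0.1, 0.3]
finger_gap: 39.3
```

```bash
python3 plan.py 555 -261.5 195 -1.2 42; python3 snap.py g scene; python3 - <<'E'
from geo import *
cv2.imwrite('pics/g_c1.png',crop('g','scene',130,150,230,285,4))
E
```

```text
t 6.2 pos [ 565.  -251.8  250.4] psi 4.0 tilt 0.05 F [ 0.4 -0.1  0.3] gap 39.3 j1,j6 -0.48 -0.55
rows 1 total rot [ 0.091  0.    -0.001] shift(tool now) [ 0.0554 -0.0107  0.0089]
[0.091, 0.0, -0.001, 0.0554, -0.0107, 0.0089, 42.0], 
{'clock': 6.25, 'eef_pos': array([ 564.9354518 , -251.86556077,  250.3143772 ]), 'eef_rot': array([ 1.11148768,  1.57010494, -0.38597862]), 'wrist_force': array([ 0.75187728, -0.11371202,  0.82050147]), 'finger_gap': 39.51956059895403}
```

View pics/g_c1.png

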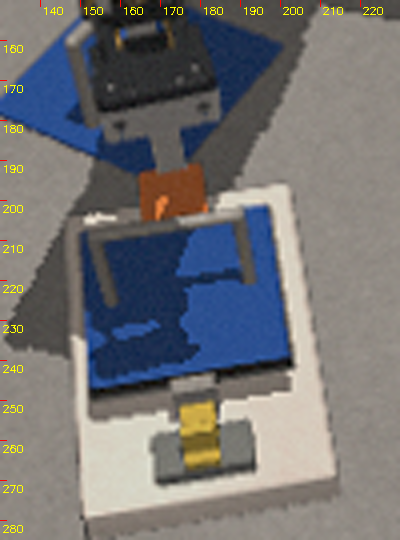

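```bash
python3 -c "
from geo import *
print(onz('scene',[(152.6,209.1),(189.6,202.9)],158))"
```

```text
[[ 555.08384213 -313.92065802  158.        ]
 [ 555.56894586 -210.88915796  158.        ]]
```

apply_moves --plan '[0.091, 0, 0, 0, 0, 0, 42, 0, 0, 0, 0.03, -0.0098, 0.0098, 42, 0, 0, 0, 0.025, 0, 0, 42, 0, 0, 0, 0, 0, 0, 42]'

```text
clock: 6.75
eef_pos: [554.2, -261.3, 193.7]
eef_rot: [-2.055, 1.568, 2.639]
wrist_force: [-0.5, 0.4, 0.2]
finger_gap: 39.5
```

```bash
python3 plan.py 555 -261.5 139 -1.2 42; python3 snap.py h ; python3 - <<'E'
from geo import *
cv2.imwrite('pics/h_c1.png',crop('h','scene',130,150,230,285,4))
cv2.imwrite('pics/h_c2.png',crop('h','top',300,110,400,235,4))
E
```

```text
t 6.75 pos [ 554.2 -261.3  193.7] psi -1.1 tilt 0.16 F [-0.5  0.4  0.2] gap 39.5 j1,j6 -0.5 -0.48
rows 1 total rot [ 0.002 -0.001  0.002] shift(tool now) [0.0547 0.001  0.0003]
[0.002, -0.001, 0.002, 0.0547, 0.001, 0.0003, 42.0], 
{'clock': 6.85, 'eef_pos': array([ 555.14319304, -261.57418858,  196.09871989]), 'eef_rot': array([ 1.1206009 ,  1.56967942, -0.46995566]), 'wrist_force': array([-0.3911788 , -0.31165605,  0.84266998]), 'finger_gap': 39.44917930337088}
```

View pics/h_c1.png

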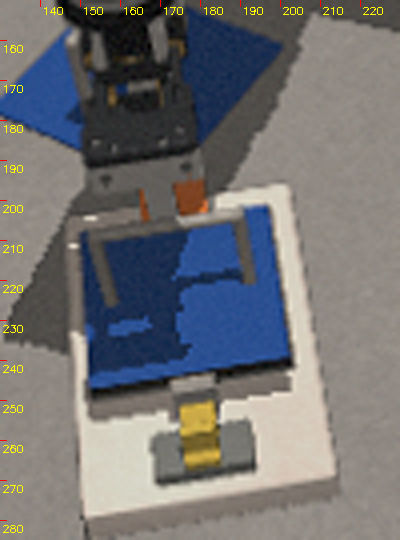

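View pics/h_c2.png

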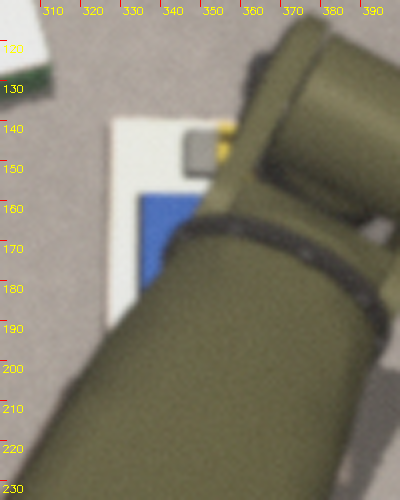

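apply_moves --plan '[0, 0, 0, 0.03, 0, 0, 42, 0, 0, 0, 0.026, 0, 0, 42, 0, 0, 0, 0, 0, 0, 42]' --force 40

```text
clock: 7.22
eef_pos: [554.6, -261.3, 138.8]
eef_rot: [-2.043, 1.569, 2.649]
wrist_force: [-0.0, -0.0, -0.4]
finger_gap: 40.0
```

apply_moves --plan '[0, 0, 0, 0, 0, 0, 0, 0, 0, 0, 0, 0, 0, 0, 0, 0, 0, 0, 0, 0, 0, 0, 0, 0, 0, 0, 0, 0]'

```text
clock: 7.72
eef_pos: [554.9, -261.6, 139.5]
eef_rot: [1.101, 1.57, -0.491]
wrist_force: [0.2, 0.1, 2.6]
finger_gap: 9.0
```

```bash
python3 plan.py; python3 snap.py i scene; python3 - <<'E'
from geo import *
cv2.imwrite('pics/i_c1.png',crop('i','scene',130,150,230,285,4))
E
```

```text
t 7.72 pos [ 554.9 -261.6  139.5] psi -1.3 tilt 0.05 F [0.2 0.1 2.6] gap 9.0 j1,j6 -0.5 -0.48
{'clock': 7.775, 'eef_pos': array([ 554.91614904, -261.6307161 ,  139.46475174]), 'eef_rot': array([ 1.08962638,  1.57004017, -0.50321833]), 'wrist_force': array([-0.16081948, -0.5933936 ,  2.50236441]), 'finger_gap': 8.841592567425447}
```

View pics/i_c1.png

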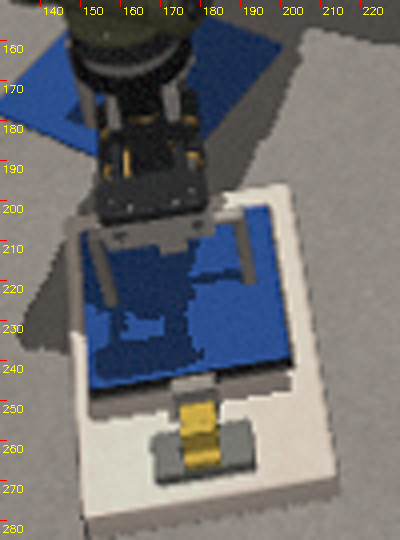

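apply_moves --plan '[0, 0, 0, -0.01, 0, 0, 0, 0, 0, 0, -0.03, 0, 0, 0, 0, 0, 0, -0.03, 0, 0, 0, 0, 0, 0, -0.03, 0, 0, 0, 0, 0, 0, -0.035, 0, 0, 0]'

```text
clock: 8.4
eef_pos: [554.4, -261.4, 275.2]
eef_rot: [-2.067, 1.57, 2.624]
wrist_force: [-0.6, -0.3, -1.9]
finger_gap: 8.8
```

```bash
python3 plan.py 450 0 282 1.8 0;python3 snap.py j ; python3 - <<'E'
from geo import *
cv2.imwrite('pics/j_c1.png',crop('j','scene',110,110,240,285,4))
E
```

```text
t 8.4 pos [ 554.4 -261.4  275.2] psi -1.3 tilt 0.04 F [-0.6 -0.3 -1.9] gap 8.8 j1,j6 -0.5 -0.48
rows 5 total rot [-0.053 -0.     0.001] shift(tool now) [-0.0067 -0.1102 -0.259 ]
[-0.011, -0.0, 0.0, -0.0013, -0.022, -0.0518, 0.0], [-0.011, -0.0, 0.0, -0.0013, -0.0215, -0.052, 0.0], [-0.011, -0.0, 0.0, -0.0013, -0.0209, -0.0523, 0.0], [-0.011, -0.0, 0.0, -0.0014, -0.0204, -0.0525, 0.0], [-0.011, -0.0, 0.0, -0.0014, -0.0198, -0.0527, 0.0], 
{'clock': 8.5, 'eef_pos': array([ 555.53416885, -261.88340876,  278.32606449]), 'eef_rot': array([ 1.09667426,  1.56448631, -0.49606809]), 'wrist_force': array([-0.43148321,  0.95985985, -0.61234399]), 'finger_gap': 8.850711776439114}
```

View pics/j_c1.png

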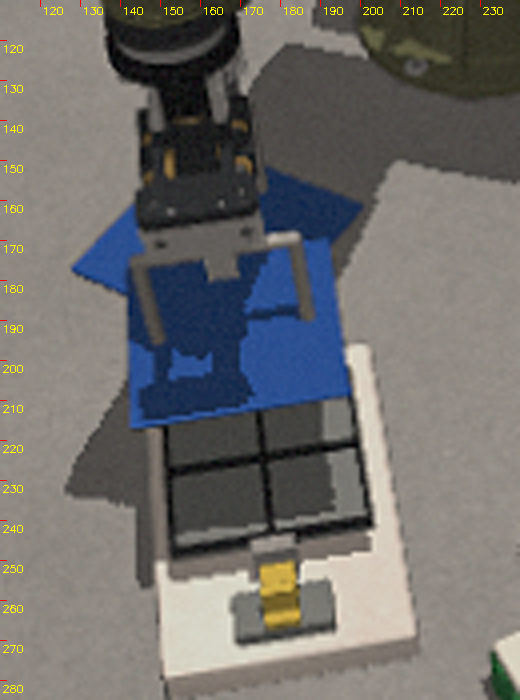

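apply_moves --plan '[-0.011, 0, 0, 0, -0.022, -0.052, 0, -0.011, 0, 0, 0, -0.022, -0.052, 0, -0.011, 0, 0, 0, -0.021, -0.052, 0, -0.011, 0, 0, 0, -0.02, -0.052, 0, -0.011, 0, 0, 0, -0.02, -0.052, 0]'

```text
clock: 9.12
eef_pos: [448.4, 0.0, 273.0]
eef_rot: [-1.728, 1.57, 3.018]
wrist_force: [0.9, 0.3, -1.5]
finger_gap: 8.8
```

```bash
python3 plan.py 450 309 285 1.8 0
```

```text
t 9.12 pos [448.4   0.  273. ] psi 1.9 tilt 0.06 F [ 0.9  0.3 -1.5] gap 8.8 j1,j6 -0.08 -0.11
rows 5 total rot [ 0.002 -0.     0.001] shift(tool now) [-0.0119  0.0118 -0.3087]
[0.0, -0.0, 0.0, -0.0024, 0.0024, -0.0617, 0.0], [0.0, -0.0, 0.0, -0.0024, 0.0023, -0.0617, 0.0], [0.0, -0.0, 0.0, -0.0024, 0.0023, -0.0617, 0.0], [0.0, -0.0, 0.0, -0.0024, 0.0023, -0.0618, 0.0], [0.0, -0.0, 0.0, -0.0024, 0.0023, -0.0618, 0.0],
```

apply_moves --plan '[0, 0, 0, -0.001, 0.0023, -0.06, 0, 0, 0, 0, -0.001, 0.0023, -0.06, 0, 0, 0, 0, -0.001, 0.0023, -0.06, 0, 0, 0, 0, -0.001, 0.0023, -0.06, 0, 0, 0, 0, -0.001, 0.0023, -0.06, 0]'

```text
clock: 9.75
eef_pos: [450.7, 300.6, 278.1]
eef_rot: [-0.989, 1.57, -2.527]
wrist_force: [1.3, 0.4, -1.2]
finger_gap: 9.1
```

```bash
python3 snap.py k; python3 plan.py 562 309 275 1.8 0; python3 - <<'E'
from geo import *
cv2.imwrite('pics/k_c1.png',crop('k','scene',290,60,430,250,4)); cv2.imwrite('pics/k_c2.png',crop('k','top',100,100,240,240,4))
E
```

```text
{'clock': 9.85, 'eef_pos': array([450.0995496 , 302.90564571, 277.19483627]), 'eef_rot': array([-1.45057441,  1.56851422, -2.98386188]), 'wrist_force': array([ 0.38093182, -0.7026693 , -1.09153737]), 'finger_gap': 8.997622493428315}
t 9.85 pos [450.1 302.9 277.2] psi 2.1 tilt 0.13 F [ 0.4 -0.7 -1.1] gap 9.0 j1,j6 0.52 0.49
rows 2 total rot [0.006 0.    0.002] shift(tool now) [ 0.0019  0.1121 -0.0019]
[0.003, 0.0, 0.001, 0.001, 0.056, -0.0009, 0.0], [0.003, 0.0, 0.001, 0.001, 0.056, -0.0011, 0.0],
```

View pics/k_c1.png

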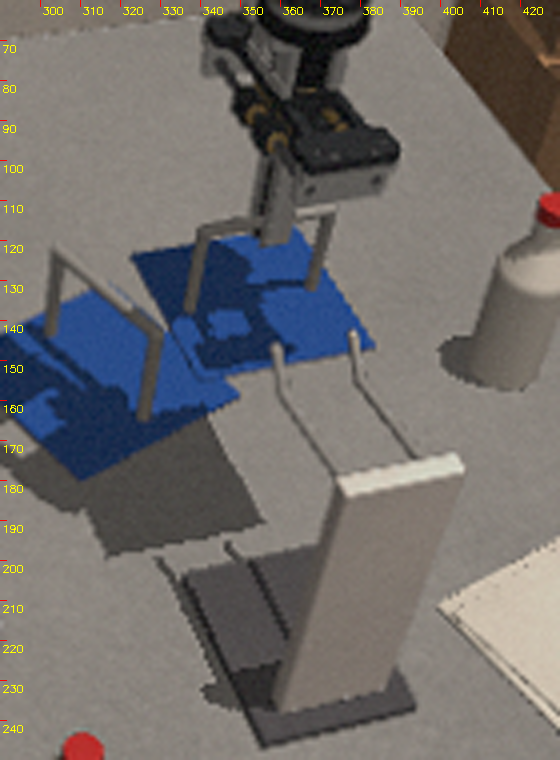

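View pics/k_c2.png

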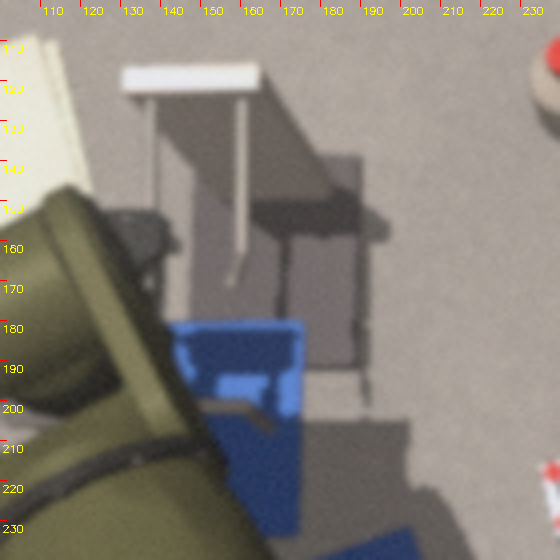

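apply_moves --plan '[0, 0, 0, 0.019, 0, -0.004, 0, 0, 0, 0, 0, 0.03, 0, 0, 0, 0, 0, 0, 0, 0, 0]'

```text
clock: 10.22
eef_pos: [481.9, 303.0, 258.4]
eef_rot: [-1.026, 1.569, -2.565]
wrist_force: [0.1, -0.2, -2.3]
finger_gap: 8.9
```

```bash
python3 snap.py l;  python3 plan.py 562 309 258 1.8 0; python3 - <<'E'
from geo import *
cv2.imwrite('pics/l_c1.png',crop('l','scene',290,60,430,250,4)); cv2.imwrite('pics/l_c2.png',crop('l','top',100,100,240,240,4))
E
```

```text
{'clock': 10.325, 'eef_pos': array([480.85933412, 303.29438675, 259.19098068]), 'eef_rot': array([-1.12744694,  1.56939716, -2.66570065]), 'wrist_force': array([ 0.21495351,  0.4754853 , -1.87070494]), 'finger_gap': 9.022776769394955}
t 10.32 pos [480.9 303.3 259.2] psi 1.9 tilt 0.08 F [ 0.2  0.5 -1.9] gap 9.0 j1,j6 0.5 0.47
rows 2 total rot [0.001 0.001 0.001] shift(tool now) [ 0.0011  0.0813 -0.0031]
[0.001, 0.0, 0.001, 0.0005, 0.0406, -0.0015, 0.0], [0.001, 0.0, 0.001, 0.0006, 0.0406, -0.0016, 0.0],
```

View pics/l_c1.png

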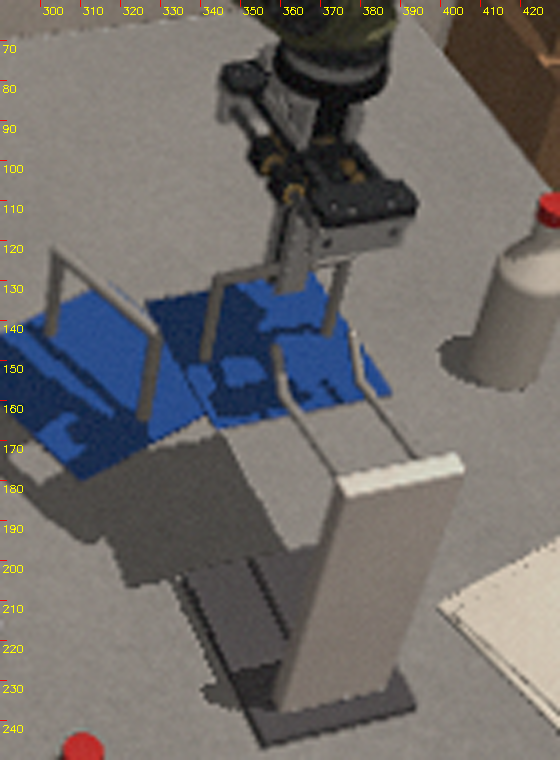

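apply_moves --plan '[0, 0, 0, 0, 0.042, -0.002, 0, 0, 0, 0, 0, 0.042, -0.001, 0, 0, 0, 0, 0, 0, 0, 0, 0, 0, 0, 0, 0, 0, 0]'

```text
clock: 10.82
eef_pos: [564.3, 309.5, 259.9]
eef_rot: [-1.467, 1.57, -3.004]
wrist_force: [-0.2, -0.2, -2.3]
finger_gap: 8.3
```

```bash
python3 snap.py m;  python3 plan.py 564 309 220 1.8 0; python3 - <<'E'
from geo import *
cv2.imwrite('pics/m_c1.png',crop('m','scene',310,90,430,230,5)); cv2.imwrite('pics/m_c2.png',crop('m','top',100,100,240,240,4))
E
```

```text
{'clock': 10.925, 'eef_pos': array([564.19224356, 309.63968507, 260.57072379]), 'eef_rot': array([2.10820698, 1.57030244, 0.5709739 ]), 'wrist_force': array([ 0.46288381, -0.14623657, -2.72065687]), 'finger_gap': 8.570296982660441}
t 10.93 pos [564.2 309.6 260.6] psi 1.9 tilt 0.03 F [ 0.5 -0.1 -2.7] gap 8.6 j1,j6 0.45 0.41
rows 1 total rot [ 0.002 -0.    -0.   ] shift(tool now) [ 0.0406 -0.0002  0.0006]
[0.002, -0.0, -0.0, 0.0406, -0.0002, 0.0006, 0.0],
```

View pics/m_c1.png

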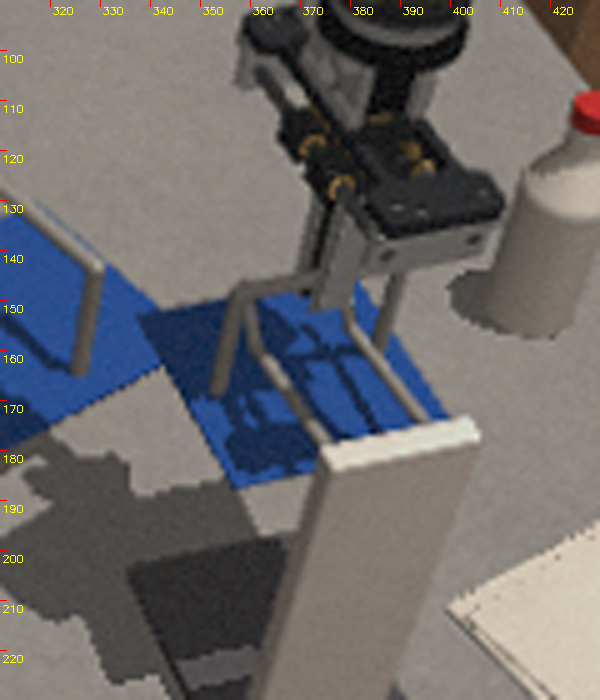

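View pics/m_c2.png

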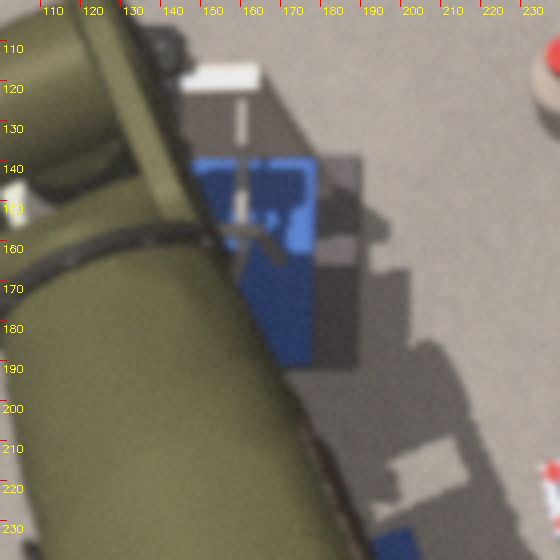

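```bash
python3 - <<'E'
from geo import *
M=lambda y:place(561.6,308.9,.031,[(-24,y,256),(0,y,230),(103,y,240),(0,y,230)])
th=np.radians(1.9)
B=[(564.2-t*np.sin(th),309.6+t*np.cos(th),279.6) for t in(-50,50)]
Bu=lambda t:[(564.2-t*np.sin(th),309.6+t*np.cos(th),279.6-d) for d in(0,75)]
d=[(M(-30),(0,255,0)),(M(30),(0,255,0)),(B,(0,0,255)),(Bu(-50),(0,255,255)),(Bu(50),(0,255,255))]
cv2.imwrite('pics/m_c3.png',np.hstack([crop('m','scene',330,110,430,230,5,d)]))
cv2.imwrite('pics/m_c4.png',crop('a','scene',330,130,430,230,6,d[:2]))
E
```

```text
(no output)
```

View pics/m_c3.png

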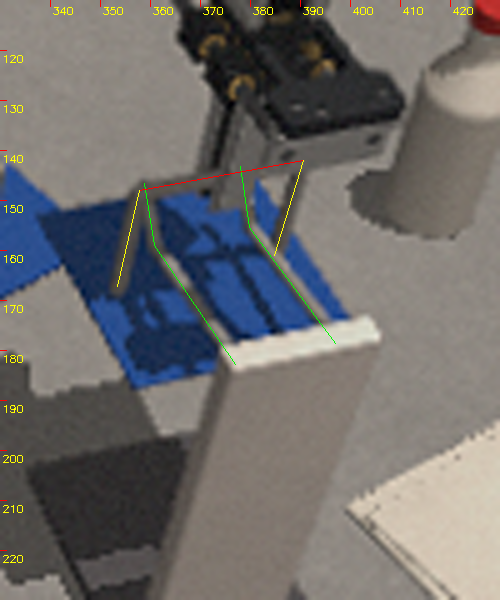

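View pics/m_c4.png

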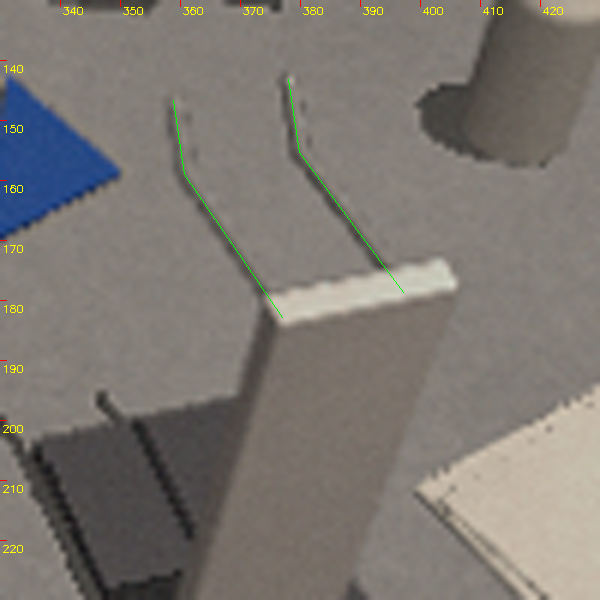

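apply_moves --plan '[0, 0, 0, 0.02, 0, 0, 0, 0, 0, 0, 0.014, 0, 0, 0, 0, 0, 0, 0.004, 0, 0, 0, 0, 0, 0, 0, 0, 0, 0]'

```text
clock: 11.42
eef_pos: [565.0, 309.6, 222.3]
eef_rot: [1.934, 1.571, 0.396]
wrist_force: [0.1, -0.3, -0.7]
finger_gap: 8.7
```

```bash
python3 snap.py n;  python3 plan.py 564 309 220 1.8 0; python3 - <<'E'
from geo import *
cv2.imwrite('pics/n_c1.png',crop('n','scene',310,90,430,230,5))
E
```

```text
{'clock': 11.525, 'eef_pos': array([565.21471013, 309.61604673, 222.73535542]), 'eef_rot': array([2.00455136, 1.56976658, 0.46679439]), 'wrist_force': array([ 0.06514437,  0.61243218, -0.77820811]), 'finger_gap': 9.045306329412046}
t 11.53 pos [565.2 309.6 222.7] psi 1.9 tilt 0.06 F [ 0.1  0.6 -0.8] gap 9.0 j1,j6 0.44 0.41
rows 1 total rot [ 0.002 -0.    -0.001] shift(tool now) [ 0.0027 -0.0012  0.0006]
[0.002, -0.0, -0.001, 0.0027, -0.0012, 0.0006, 0.0],
```

View pics/n_c1.png

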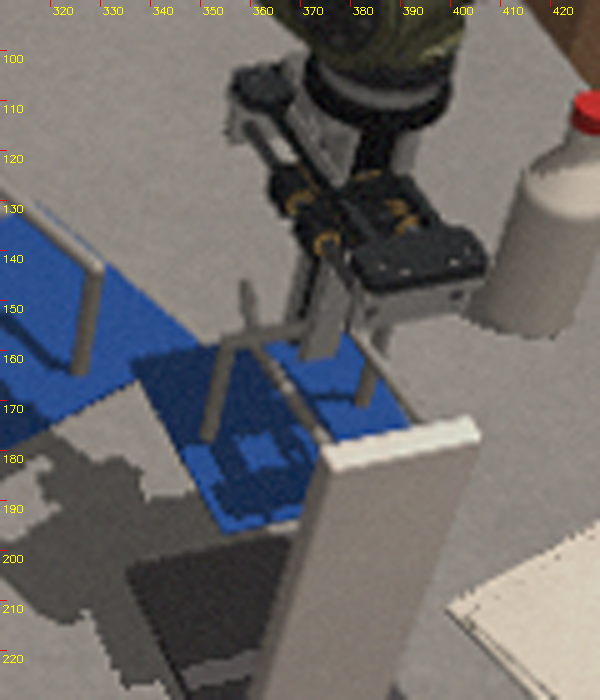

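apply_moves --plan '[0, 0, 0, 0.0015, 0, 0, 0, 0, 0, 0, 0.0015, 0, 0, 0, 0, 0, 0, 0, 0, 0, 0]'

```text
clock: 11.9
eef_pos: [565.3, 309.6, 220.0]
eef_rot: [1.994, 1.569, 0.456]
wrist_force: [-1.6, 0.4, 4.6]
finger_gap: 8.5
```

```bash
python3 plan.py;python3 plan.py
```

```text
t 11.9 pos [565.3 309.6 220. ] psi 1.9 tilt 0.09 F [-1.6  0.4  4.6] gap 8.5 j1,j6 0.44 0.41
t 11.9 pos [565.3 309.6 220. ] psi 1.9 tilt 0.09 F [-1.6  0.4  4.6] gap 8.5 j1,j6 0.44 0.41
```

apply_moves --plan '[0, 0, 0, 0, 0, 0, 20, 0, 0, 0, 0, 0, 0, 42, 0, 0, 0, 0, 0, 0, 42, 0, 0, 0, -0.005, 0, 0, 42, 0, 0, 0, -0.01, 0, 0, 42]'

```text
clock: 12.52
eef_pos: [565.0, 309.5, 234.3]
eef_rot: [-1.246, 1.57, -2.784]
wrist_force: [-0.8, 0.0, 0.1]
finger_gap: 39.7
```

apply_moves --plan '[0, 0, 0, -0.02, 0, 0, 42, 0, 0, 0, -0.04, 0, 0, 42, 0, 0, 0, -0.04, 0, 0, 42, 0, 0, 0, -0.03, 0, 0, 42]'

```text
clock: 13.02
eef_pos: [565.0, 309.5, 366.9]
eef_rot: [1.972, 1.568, 0.434]
wrist_force: [0.7, -0.9, -0.8]
finger_gap: 39.3
```

```bash
python3 snap.py o;  python3 plan.py 438.4 64.1 300 15 42; python3 - <<'E'
from geo import *
cv2.imwrite('pics/o_c1.png',crop('o','scene',310,90,430,230,5))
cv2.imwrite('pics/o_c2.png',crop('o','top',225,140,310,240,6))
cv2.imwrite('pics/o_c3.png',crop('o','scene',235,170,300,255,7))
E
```

```text
{'clock': 13.125, 'eef_pos': array([565.38293374, 309.70039784, 368.33780193]), 'eef_rot': array([1.9867913 , 1.56444205, 0.44907579]), 'wrist_force': array([-0.55987372, -0.19166512,  0.18707367]), 'finger_gap': 39.275948879808084}
t 13.12 pos [565.4 309.7 368.3] psi 1.9 tilt 0.36 F [-0.6 -0.2  0.2] gap 39.3 j1,j6 0.44 0.41
rows 5 total rot [-0.229 -0.002 -0.006] shift(tool now) [ 0.0669 -0.1354  0.2414]
[-0.046, -0.0, -0.001, 0.0134, -0.0271, 0.0483, 42.0], [-0.046, -0.0, -0.001, 0.0134, -0.0292, 0.047, 42.0], [-0.046, -0.0, -0.001, 0.0135, -0.0314, 0.0456, 42.0], [-0.046, -0.0, -0.001, 0.0135, -0.0334, 0.0441, 42.0], [-0.046, -0.0, -0.001, 0.0136, -0.0354, 0.0425, 42.0],
```

View pics/o_c1.png

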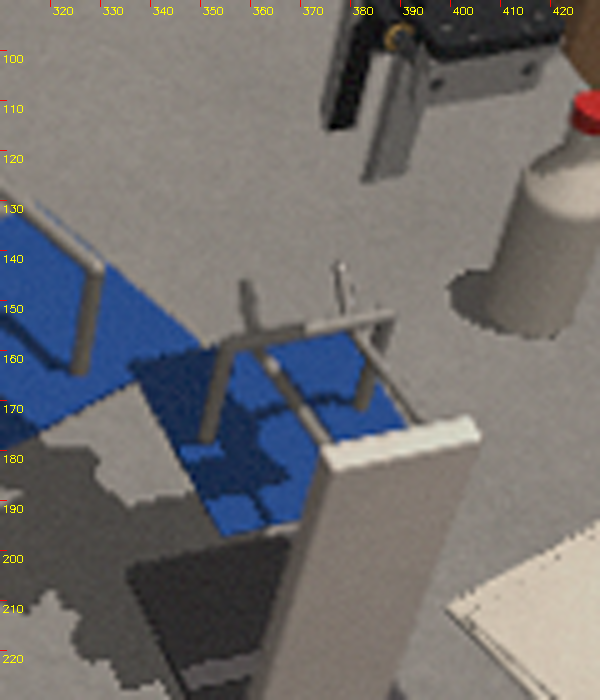

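View pics/o_c3.png

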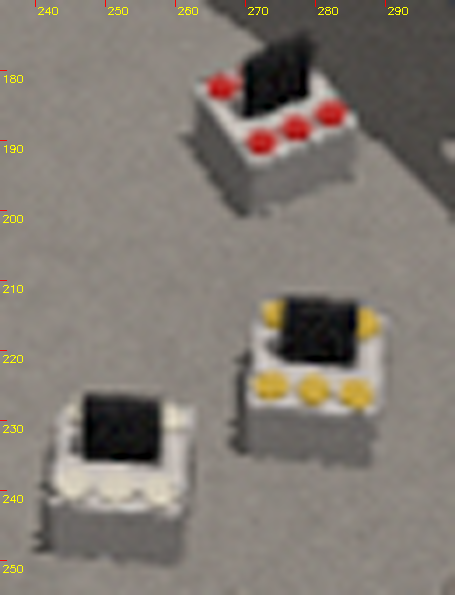

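View pics/o_c2.png

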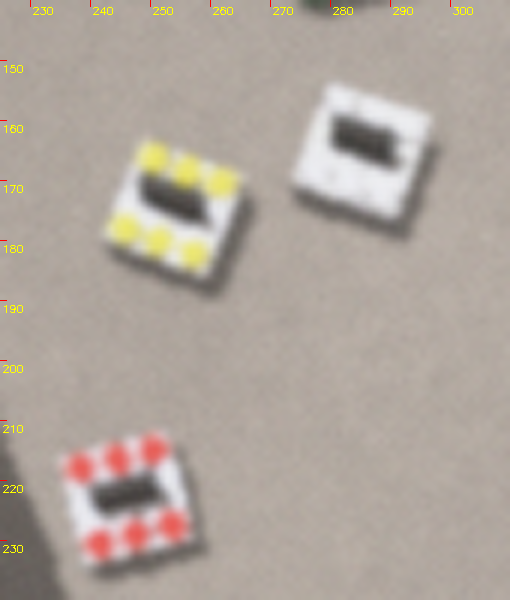

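```bash
cat > ov.py <<'E'
from geo import *
import sys
def box(x,y,a,hx,hy,z): return place(x,y,a,[(hx,hy,z),(hx,-hy,z),(-hx,-hy,z),(-hx,hy,z)])
def blk(x,y,a,z=0): return [(box(x,y,a,28,28,40+z),(0,255,0)),(box(x,y,a,28,28,z),(255,128,0)),(box(x,y,a,5,17,76+z),(255,0,255))]
if __name__=='__main__':
    tag=sys.argv[1];v=list(map(float,sys.argv[2:]));d=[]
    for i in range(0,len(v),3): d+=blk(v[i],v[i+1],np.radians(v[i+2]))
    a=crop(tag,'scene',235,170,300,255,6,d);b=crop(tag,'top',230,145,305,240,5,d)
    h=max(a.shape[0],b.shape[0]);o=np.zeros((h,a.shape[1]+b.shape[1],3),np.uint8);o[:a.shape[0],:a.shape[1]]=a;o[:b.shape[0],a.shape[1]:]=b
    cv2.imwrite(f'pics/{tag}_ov.png',o)
E
python3 ov.py o 438.4 64.1 15 584.4 45.1 -18 614.1 -47.7 -17.4
```

```text
(no output)
```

View pics/o_ov.png

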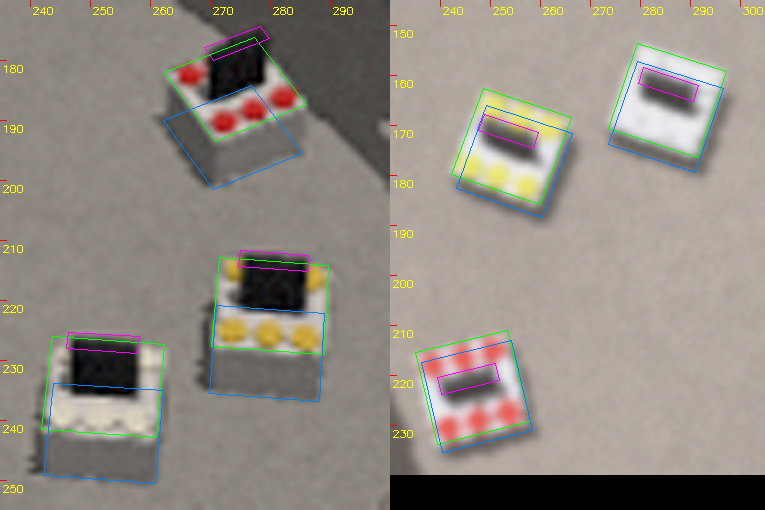

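apply_moves --plan '[-0.046, 0, 0, 0, -0.03, 0.048, 42, -0.046, 0, 0, 0, -0.03, 0.047, 42, -0.046, 0, 0, 0, -0.032, 0.0455, 42, -0.046, 0, 0, 0, -0.034, 0.044, 42, -0.046, 0, 0, 0, -0.036, 0.0425, 42]'

```text
clock: 13.75
eef_pos: [431.0, 62.5, 363.4]
eef_rot: [-1.457, 1.57, -2.763]
wrist_force: [0.9, -0.0, -0.3]
finger_gap: 39.2
```

```bash
python3 plan.py 438.4 64.1 150 15 42
```

```text
t 13.75 pos [431.   62.5 363.4] psi 15.2 tilt 0.02 F [ 0.9 -0.  -0.3] gap 39.2 j1,j6 0.06 -0.21
rows 4 total rot [0.003 0.    0.   ] shift(tool now) [0.2134 0.0076 0.0003]
[0.001, 0.0, 0.0, 0.0534, 0.0019, 0.0001, 42.0], [0.001, 0.0, 0.0, 0.0534, 0.0019, 0.0001, 42.0], [0.001, 0.0, 0.0, 0.0534, 0.0019, 0.0001, 42.0], [0.001, 0.0, 0.0, 0.0534, 0.0019, 0.0001, 42.0],
```

apply_moves --plan '[0.003, 0, 0, 0.055, 0.0038, 0, 42, 0, 0, 0, 0.055, 0.0038, 0, 42, 0, 0, 0, 0.055, 0, 0, 42, 0, 0, 0, 0.055, 0, 0, 42, 0, 0, 0, 0.03, 0, 0, 42]'

```text
clock: 14.38
eef_pos: [438.1, 65.6, 111.1]
eef_rot: [-1.768, 1.568, -3.079]
wrist_force: [1.1, -1.2, 1.3]
finger_gap: 39.4
```

```bash
python3 snap.py p;python3 plan.py 438.4 64.1 46 15 42; python3 - <<'E'
from geo import *
cv2.imwrite('pics/p_c1.png',crop('p','scene',230,120,310,220,6))
E
```

```text
{'clock': 14.475, 'eef_pos': array([437.70558645,  65.56211889, 111.1064697 ]), 'eef_rot': array([-1.75634872,  1.56501047, -3.0672452 ]), 'wrist_force': array([-0.00435258,  0.3795238 , -0.52506871]), 'finger_gap': 39.27511267561005}
t 14.47 pos [437.7  65.6 111.1] psi 14.9 tilt 0.33 F [-0.   0.4 -0.5] gap 39.3 j1,j6 0.07 -0.19
rows 2 total rot [-0.002 -0.001  0.006] shift(tool now) [0.0651 0.0007 0.0017]
[-0.001, -0.001, 0.003, 0.0326, 0.0003, 0.0008, 42.0], [-0.001, -0.001, 0.003, 0.0326, 0.0002, 0.0008, 42.0],
```

View pics/p_c1.png

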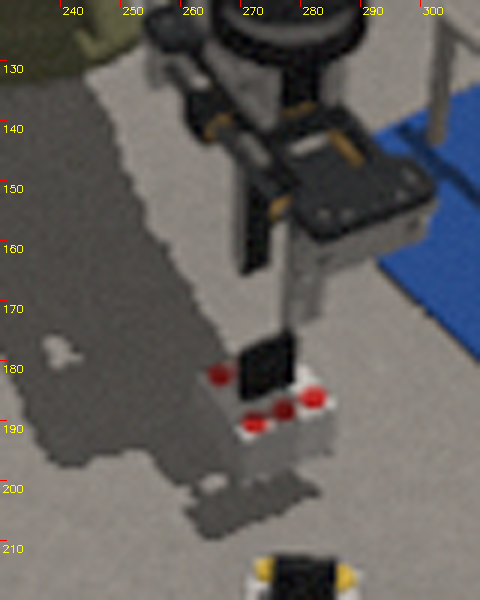

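apply_moves --plan '[0, 0, 0, 0.033, 0, 0.0015, 42, 0, 0, 0, 0.032, 0, 0, 42, 0, 0, 0, 0, 0, 0, 42, 0, 0, 0, 0, 0, 0, 0, 0, 0, 0, 0, 0, 0, 0]'

```text
clock: 15.1
eef_pos: [440.9, 64.4, 50.5]
eef_rot: [1.367, 1.568, 0.056]
wrist_force: [0.9, -0.5, -0.2]
finger_gap: 22.9
```

apply_moves --plan '[0, 0, 0, 0, 0, 0, 0, 0, 0, 0, 0, 0, 0, 0, 0, 0, 0, 0, 0, 0, 0]'

```text
clock: 15.48
eef_pos: [440.0, 64.3, 49.0]
eef_rot: [-1.907, 1.571, 3.065]
wrist_force: [-0.0, 0.5, -3.4]
finger_gap: 9.4
```

```bash
python3 snap.py q scene;python3 plan.py; python3 - <<'E'
from geo import *
cv2.imwrite('pics/q_c1.png',crop('q','scene',230,120,310,220,6))
E
```

```text
{'clock': 15.525, 'eef_pos': array([440.01063332,  64.31049008,  48.93979045]), 'eef_rot': array([-1.90443055,  1.5705989 ,  3.06791579]), 'wrist_force': array([-0.37274659,  0.0994312 , -2.12168607]), 'finger_gap': 10.035199429006898}
t 15.53 pos [440.   64.3  48.9] psi 14.9 tilt 0.01 F [-0.4  0.1 -2.1] gap 10.0 j1,j6 0.06 -0.2
```

View pics/q_c1.png

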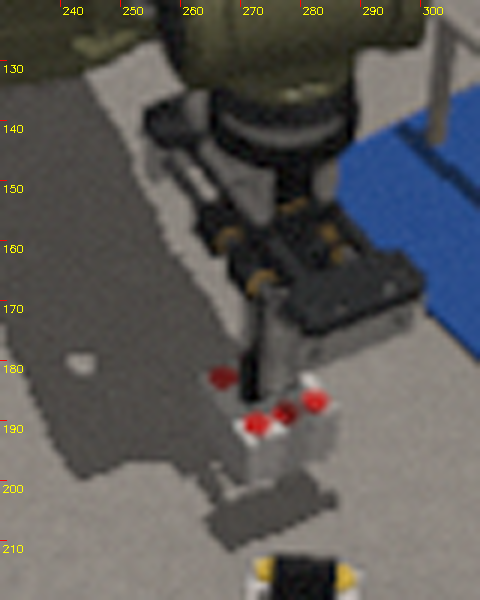

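apply_moves --plan '[0, 0, 0, -0.015, 0, 0, 0, 0, 0, 0, -0.04, 0, 0, 0, 0, 0, 0, -0.05, 0, 0, 0, 0, 0, 0, -0.05, 0, 0, 0, 0, 0, 0, -0.03, 0, 0, 0]' --force 50

```text
clock: 16.15
eef_pos: [440.2, 64.3, 237.5]
eef_rot: [1.374, 1.567, 0.063]
wrist_force: [0.2, -0.2, -2.7]
finger_gap: 9.4
```

```bash
python3 plan.py; python3 - <<'E'
from geo import *
from ov import box
d=[]
z=78
for sx in(-35,35):
  for sy in(-35,35):
    d.append((place(554.5,-261.3,-.021,[(sx+a*32.5,sy+b*32.5,z) for a,b in((1,1),(1,-1),(-1,-1),(-1,1))]),(0,255,0)))
d.append((box(554.5,-261.3,-.021,72.5,72.5,z),(0,0,255)))
for n,c in(('scene',(140,185,220,285)),('top',(320,135,395,235))):
  a=crop('o',n,*c,5);b=crop('o',n,*c,5,d);cv2.imwrite(f'pics/o_tr_{n}.png',np.hstack([a,b]))
E
```

```text
t 16.15 pos [440.2  64.3 237.5] psi 14.9 tilt 0.2 F [ 0.2 -0.2 -2.7] gap 9.4 j1,j6 0.06 -0.2
```

View pics/o_tr_scene.png

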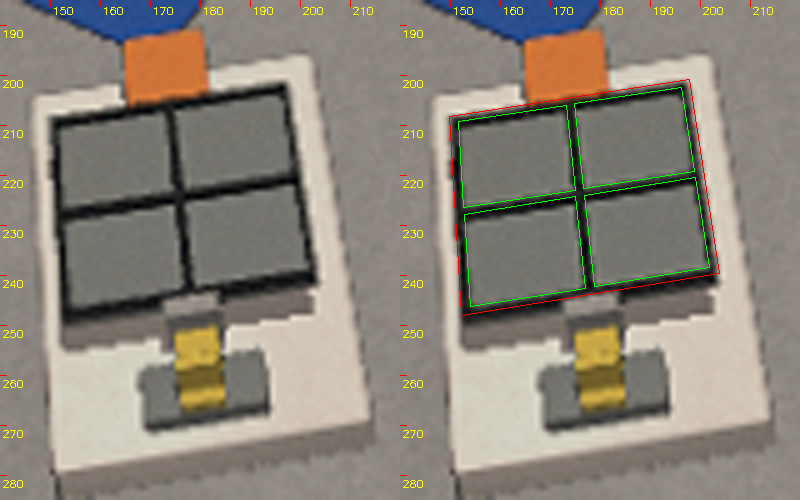

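View pics/o_tr_top.png

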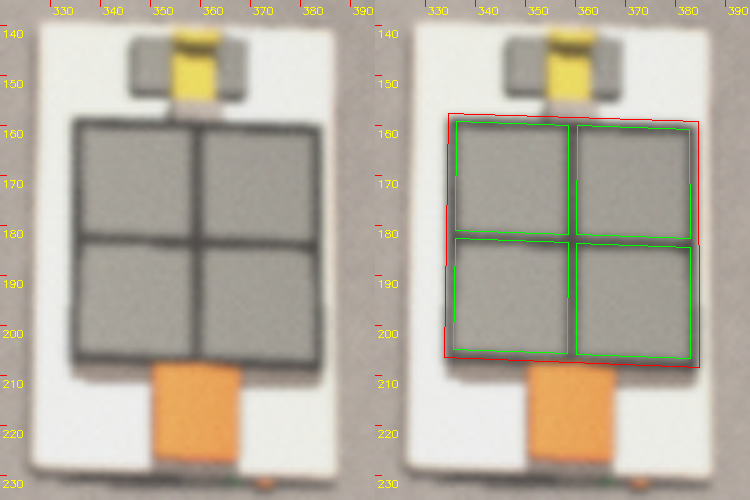

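```bash
python3 plan.py 520.2 -225.6 237 -1.2 0
```

```text
t 16.15 pos [440.2  64.3 237.5] psi 14.9 tilt 0.2 F [ 0.2 -0.2 -2.7] gap 9.4 j1,j6 0.06 -0.2
rows 5 total rot [ 0.281  0.    -0.003] shift(tool now) [0.0007 0.0027 0.3007]
[0.056, 0.0, -0.001, 0.0001, 0.0005, 0.0601, 0.0], [0.056, 0.0, -0.001, 0.0001, 0.0039, 0.06, 0.0], [0.056, 0.0, -0.001, 0.0001, 0.0073, 0.0597, 0.0], [0.056, 0.0, -0.001, 0.0001, 0.0106, 0.0592, 0.0], [0.056, 0.0, -0.001, 0.0001, 0.0139, 0.0585, 0.0],
```

apply_moves --plan '[0.056, 0, 0, 0, 0.002, 0.055, 0, 0.056, 0, 0, 0, 0.005, 0.055, 0, 0.056, 0, 0, 0, 0.008, 0.055, 0, 0.056, 0, 0, 0, 0.011, 0.055, 0, 0.056, 0, 0, 0, 0.014, 0.055, 0]'

```text
clock: 16.77
eef_pos: [520.3, -204.4, 235.2]
eef_rot: [1.29, 1.57, -0.302]
wrist_force: [0.1, 0.8, -1.5]
finger_gap: 9.7
```

```bash
python3 plan.py 520.2 -225.6 200 -1.2 0
```

```text
t 16.77 pos [ 520.3 -204.4  235.2] psi -1.3 tilt 0.05 F [ 0.1  0.8 -1.5] gap 9.7 j1,j6 -0.44 -0.42
rows 1 total rot [-0.001  0.    -0.001] shift(tool now) [0.0352 0.0003 0.0212]
[-0.001, 0.0, -0.001, 0.0352, 0.0003, 0.0212, 0.0],
```

apply_moves --plan '[0, 0, 0, 0.02, 0.001, 0.017, 0, 0, 0, 0, 0.03, 0, 0, 0, 0, 0, 0, 0.02, 0, 0, 0, 0, 0, 0, 0, 0, 0, 0]'

```text
clock: 17.27
eef_pos: [520.3, -219.4, 163.6]
eef_rot: [-2.023, 1.569, 2.669]
wrist_force: [0.2, -0.9, -1.8]
finger_gap: 9.5
```

```bash
python3 snap.py r; python3 plan.py 520.2 -225.6 122 -1.2 0;python3 - <<'E'
from geo import *
cv2.imwrite('pics/r_c1.png',crop('r','scene',130,150,230,285,5))
E
```

```text
{'clock': 17.375, 'eef_pos': array([ 521.15643999, -219.73482434,  165.44223957]), 'eef_rot': array([ 1.1103329 ,  1.56951079, -0.48039386]), 'wrist_force': array([ 0.33506345,  0.04365512, -2.07693219]), 'finger_gap': 10.009258291572117}
t 17.38 pos [ 521.2 -219.7  165.4] psi -1.1 tilt 0.07 F [ 0.3  0.  -2.1] gap 10.0 j1,j6 -0.46 -0.44
rows 1 total rot [ 0.001  0.001 -0.001] shift(tool now) [ 0.0434 -0.0009  0.0059]
[0.001, 0.001, -0.001, 0.0434, -0.0009, 0.0059, 0.0],
```

View pics/r_c1.png

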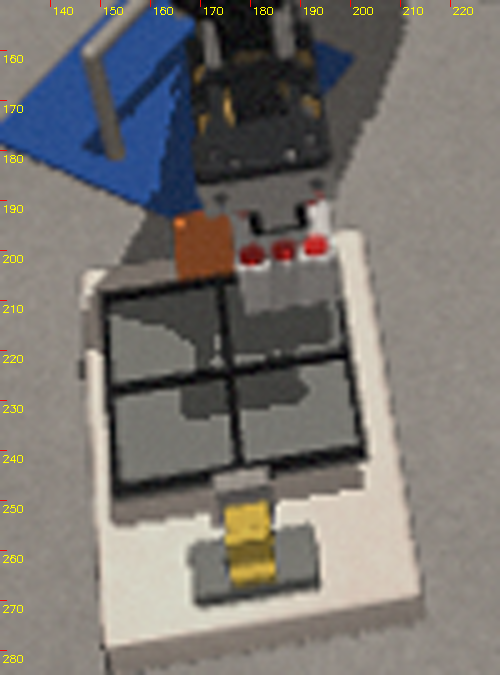

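Descend into the bay with a y correction.

apply_moves --plan '[0, 0, 0, 0.015, -0.001, 0.006, 0, 0, 0, 0, 0.014, 0, 0, 0, 0, 0, 0, 0.005, 0, 0, 0, 0, 0, 0, 0, 0, 0, 0]'

```text
clock: 17.88
eef_pos: [519.6, -225.5, 129.6]
eef_rot: [-2.043, 1.57, 2.649]
wrist_force: [-0.1, 0.2, -2.6]
finger_gap: 9.7
```

```bash
python3 snap.py s; python3 plan.py 520.2 -225.6 122 -1.2 0;python3 - <<'E'
from geo import *
from ov import blk
d=blk(520.2,-225.6,-.021,82)
cv2.imwrite('pics/s_c1.png',np.hstack([crop('s','scene',145,180,220,260,5),crop('s','scene',145,180,220,260,5,d)]))
E
```

```text
{'clock': 17.975, 'eef_pos': array([ 519.93720801, -225.61995916,  130.31708756]), 'eef_rot': array([ 1.20233928,  1.5703187 , -0.38838598]), 'wrist_force': array([ 0.00721853,  1.40588387, -2.30689357]), 'finger_gap': 9.653580132255659}
t 17.98 pos [ 519.9 -225.6  130.3] psi -1.1 tilt 0.03 F [ 0.   1.4 -2.3] gap 9.7 j1,j6 -0.47 -0.45
rows 1 total rot [ 0.001  0.    -0.   ] shift(tool now) [ 0.0083  0.0003 -0.    ]
[0.001, 0.0, -0.0, 0.0083, 0.0003, -0.0, 0.0],
```

View pics/s_c1.png

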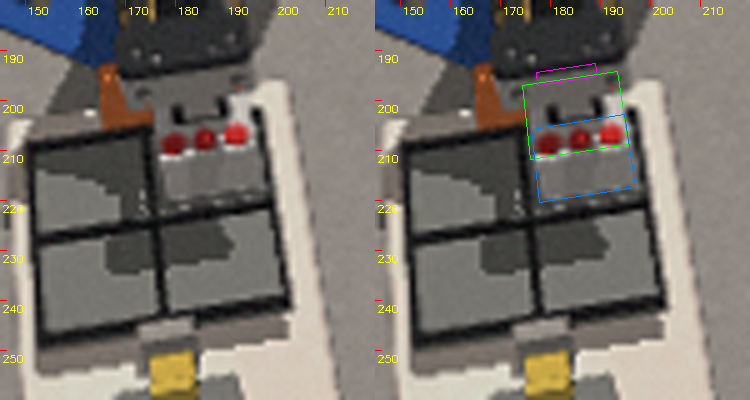

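apply_moves --plan '[0, 0, 0, 0.005, 0, 0, 0, 0, 0, 0, 0.003, 0, 0, 0, 0, 0, 0, 0, 0, 0, 0]'

```text
clock: 18.35
eef_pos: [519.6, -225.5, 121.7]
eef_rot: [-1.984, 1.57, 2.708]
wrist_force: [0.4, -1.0, -2.3]
finger_gap: 9.6
```

```bash
python3 snap.py t scene;python3 plan.py
```

```text
{'clock': 18.4, 'eef_pos': array([ 519.73151807, -225.58153479,  121.94917301]), 'eef_rot': array([-1.8281519 ,  1.57068751,  2.86428273]), 'wrist_force': array([ 0.24134068, -0.43944316, -2.17821009]), 'finger_gap': 9.778263457422572}
t 18.4 pos [ 519.7 -225.6  121.9] psi -1.1 tilt 0.01 F [ 0.2 -0.4 -2.2] gap 9.8 j1,j6 -0.47 -0.45
```

apply_moves --plan '[0, 0, 0, 0.002, 0, 0, 0, 0, 0, 0, 0.0015, 0, 0, 0, 0, 0, 0, 0, 0, 0, 0]'

```text
clock: 18.77
eef_pos: [519.9, -225.7, 118.7]
eef_rot: [1.092, 1.57, -0.499]
wrist_force: [0.2, -0.5, 2.3]
finger_gap: 9.7
```

```bash
python3 snap.py t2 scene;python3 plan.py;python3 - <<'E'
from geo import *
cv2.imwrite('pics/t_c1.png',crop('t2','scene',145,180,220,260,7))
E
```

```text
{'clock': 18.825, 'eef_pos': array([ 519.91855364, -225.72766491,  118.74162298]), 'eef_rot': array([ 1.05823651,  1.57010998, -0.53256432]), 'wrist_force': array([-0.5043381 , -0.53813991,  2.15012915]), 'finger_gap': 9.121799928214571}
t 18.82 pos [ 519.9 -225.7  118.7] psi -1.1 tilt 0.04 F [-0.5 -0.5  2.2] gap 9.1 j1,j6 -0.47 -0.45
```

View pics/t_c1.png

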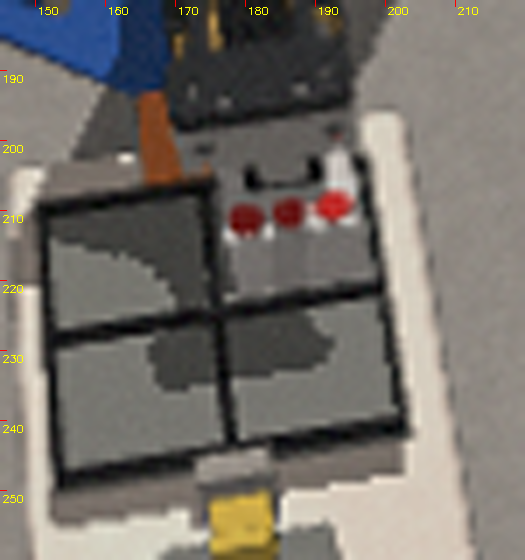

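apply_moves --plan '[0, 0, 0, 0, 0, 0, 20, 0, 0, 0, 0, 0, 0, 42, 0, 0, 0, 0, 0, 0, 42, 0, 0, 0, -0.03, 0, 0, 42, 0, 0, 0, -0.06, 0, 0, 42]'

```text
clock: 19.45
eef_pos: [518.8, -225.1, 207.6]
eef_rot: [-2.031, 1.566, 2.661]
wrist_force: [1.5, -0.4, 0.5]
finger_gap: 39.5
```

apply_moves --plan '[0, 0, 0, -0.05, 0, 0, 42, -0.02, 0, 0, 0, 0.01, -0.055, 42, -0.02, 0, 0, 0, 0.01, -0.055, 42]'

```text
clock: 19.82
eef_pos: [541.0, -114.8, 258.9]
eef_rot: [1.34, 1.57, -0.211]
wrist_force: [0.1, -0.3, -0.2]
finger_gap: 39.1
```

```bash
python3 snap.py u;python3 plan.py 614.1 -47.7 200 -17.4 42;python3 ov.py u 584.4 45.1 -18 614.1 -47.7 -17.4;python3 - <<'E'
from geo import *
cv2.imwrite('pics/u_c1.png',np.hstack([crop('u','scene',140,180,220,285,5),crop('u','top',320,135,395,240,5)]))
E
```

```text
{'clock': 19.925, 'eef_pos': array([ 541.37123776, -111.75498026,  258.71985978]), 'eef_rot': array([2.51588571, 1.5700464 , 0.96980906]), 'wrist_force': array([-0.08725641,  0.09248106,  0.34102638]), 'finger_gap': 39.70120324386701}
t 19.93 pos [ 541.4 -111.8  258.7] psi 1.4 tilt 0.04 F [-0.1  0.1  0.3] gap 39.7 j1,j6 -0.27 -0.29
rows 2 total rot [ 0.328 -0.001 -0.   ] shift(tool now) [ 0.0588  0.0743 -0.0622]
[0.164, -0.0, -0.0, 0.0294, 0.0371, -0.0311, 42.0], [0.164, -0.0, -0.0, 0.0294, 0.0316, -0.0368, 42.0],
```

View pics/u_c1.png

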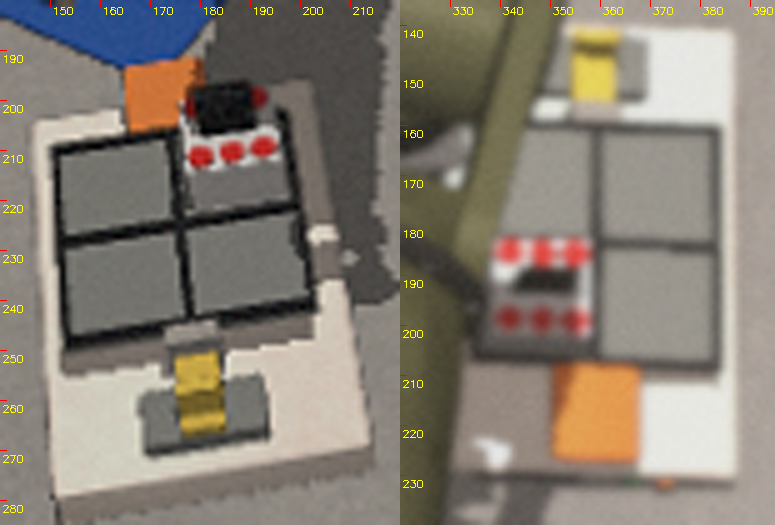

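View pics/u_ov.png

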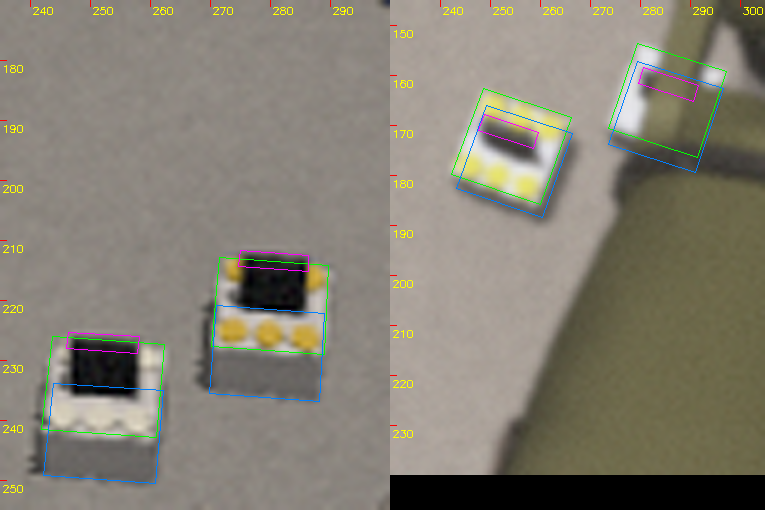

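apply_moves --plan '[0.164, 0, 0, 0.015, 0.045, -0.024, 42, 0.164, 0, 0, 0.015, 0.045, -0.024, 42, 0, 0, 0, 0.03, 0, 0, 42, 0, 0, 0, 0, 0, 0, 42]'

```text
clock: 20.42
eef_pos: [632.5, -73.8, 195.9]
eef_rot: [-1.405, 1.566, 2.999]
wrist_force: [-0.0, 0.8, 0.7]
finger_gap: 39.8
```

```bash
python3 plan.py 614.1 -47 120 -17.4 42
```

```text
t 20.43 pos [632.5 -73.8 195.9] psi -17.6 tilt 0.28 F [-0.   0.8  0.7] gap 39.8 j1,j6 -0.17 0.13
rows 2 total rot [-0.004  0.001  0.005] shift(tool now) [ 0.076  -0.0252 -0.02  ]
[-0.002, 0.0, 0.002, 0.038, -0.0126, -0.01, 42.0], [-0.002, 0.0, 0.002, 0.038, -0.0127, -0.01, 42.0],
```

apply_moves --plan '[0, 0, 0, 0.03, -0.0126, -0.01, 42, 0, 0, 0, 0.045, -0.0126, -0.01, 42, 0, 0, 0, 0, 0, 0, 42, 0, 0, 0, 0, 0, 0, 42]'

```text
clock: 20.92
eef_pos: [616.6, -47.8, 126.4]
eef_rot: [1.715, 1.567, -0.164]
wrist_force: [0.1, 0.4, 0.5]
finger_gap: 39.2
```

```bash
python3 plan.py 614.1 -47 49 -17.4 42; python3 snap.py v scene; python3 - <<'E'
from geo import *
cv2.imwrite('pics/v_c1.png',crop('v','scene',210,170,310,260,6))
E
```

```text
t 20.93 pos [616.6 -47.8 126.4] psi -17.7 tilt 0.2 F [0.1 0.4 0.5] gap 39.2 j1,j6 -0.14 0.17
rows 2 total rot [-0.005 -0.    -0.003] shift(tool now) [ 0.0774 -0.0029  0.    ]
[-0.002, -0.0, -0.002, 0.0387, -0.0014, 0.0, 42.0], [-0.002, -0.0, -0.002, 0.0387, -0.0014, 0.0, 42.0], 
{'clock': 20.975, 'eef_pos': array([616.6808401 , -47.81569944, 126.41189819]), 'eef_rot': array([ 1.72348864,  1.56694636, -0.15584741]), 'wrist_force': array([0.36170982, 0.01411216, 0.05922268]), 'finger_gap': 39.27776989397034}
```

View pics/v_c1.png

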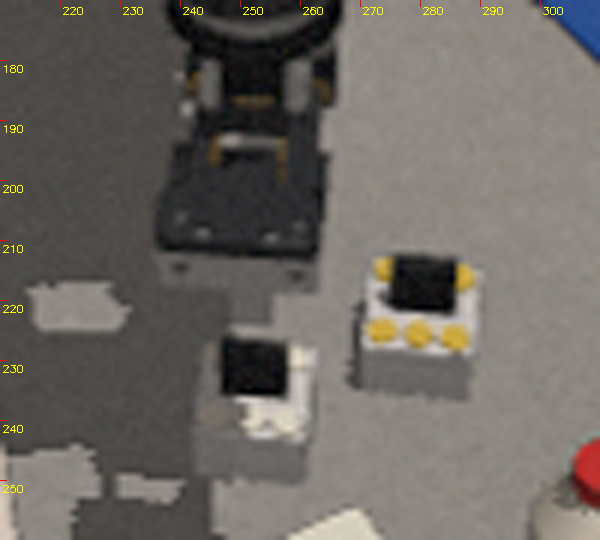

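apply_moves --plan '[0, 0, 0, 0.035, -0.0028, 0, 42, 0, 0, 0, 0.032, 0, 0, 42, 0, 0, 0, 0.01, 0, 0, 42, 0, 0, 0, 0, 0, 0, 42]'

```text
clock: 21.48
eef_pos: [613.4, -46.4, 47.6]
eef_rot: [1.735, 1.57, -0.144]
wrist_force: [-0.5, 0.1, -0.1]
finger_gap: 39.4
```

```bash
python3 plan.py 614.1 -47 49 -17.4 42; python3 snap.py w scene; python3 - <<'E'
from geo import *
cv2.imwrite('pics/w_c1.png',crop('w','scene',210,170,310,260,6))
E
```

```text
t 21.48 pos [613.4 -46.4  47.6] psi -17.7 tilt 0.07 F [-0.5  0.1 -0.1] gap 39.4 j1,j6 -0.14 0.17
rows 1 total rot [-0.005 -0.    -0.001] shift(tool now) [-0.0014  0.0008  0.0003]
[-0.005, -0.0, -0.001, -0.0014, 0.0008, 0.0003, 42.0], 
{'clock': 21.525, 'eef_pos': array([613.63348721, -46.41102379,  48.16769126]), 'eef_rot': array([ 1.73424736,  1.56871537, -0.14476952]), 'wrist_force': array([ 0.24404232,  0.42044065, -0.27882821]), 'finger_gap': 39.51417075750072}
```

View pics/w_c1.png

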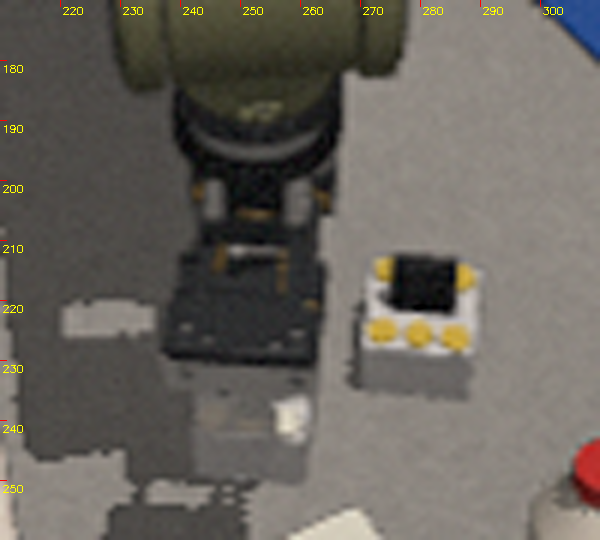

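apply_moves --plan '[0, 0, 0, 0, 0, 0, 0, 0, 0, 0, 0, 0, 0, 0, 0, 0, 0, 0, 0, 0, 0, 0, 0, 0, 0, 0, 0, 0]'

```text
clock: 22.02
eef_pos: [612.6, -46.1, 46.5]
eef_rot: [-1.378, 1.571, 3.027]
wrist_force: [-0.0, -0.9, -2.3]
finger_gap: 9.5
```

apply_moves --plan '[0, 0, 0, -0.015, 0, 0, 0, 0, 0, 0, -0.04, 0, 0, 0, 0, 0, 0, -0.05, 0, 0, 0, 0, 0, 0, -0.05, 0, 0, 0, 0, 0, 0, 0, 0, 0, 0]'

```text
clock: 22.65
eef_pos: [614.0, -46.2, 206.7]
eef_rot: [1.746, 1.563, -0.132]
wrist_force: [0.5, -0.7, -2.5]
finger_gap: 10.0
```

```bash
python3 snap.py x scene; python3 plan.py 521.0 -295.6 205 -1.2 0; python3 - <<'E'
from geo import *
from ov import blk
a=np.radians(-17.5)
cv2.imwrite('pics/x_c1.png',crop('x','scene',210,140,310,260,5))
E
```

```text
{'clock': 22.7, 'eef_pos': array([613.0973245 , -46.11678786, 203.56780608]), 'eef_rot': array([ 1.74260912,  1.56755954, -0.13615893]), 'wrist_force': array([-0.08634726, -0.29037517, -2.78002372]), 'finger_gap': 9.951912497729797}
t 22.7 pos [613.1 -46.1 203.6] psi -17.6 tilt 0.19 F [-0.1 -0.3 -2.8] gap 10.0 j1,j6 -0.13 0.17
rows 5 total rot [-0.287 -0.    -0.003] shift(tool now) [-0.0016 -0.0121  0.2657]
[-0.057, -0.0, -0.001, -0.0003, -0.0024, 0.0531, 0.0], [-0.057, -0.0, -0.001, -0.0003, -0.0055, 0.0529, 0.0], [-0.057, -0.0, -0.001, -0.0003, -0.0085, 0.0525, 0.0], [-0.057, -0.0, -0.001, -0.0003, -0.0115, 0.0519, 0.0], [-0.057, -0.0, -0.001, -0.0003, -0.0145, 0.0512, 0.0],
```

View pics/x_c1.png

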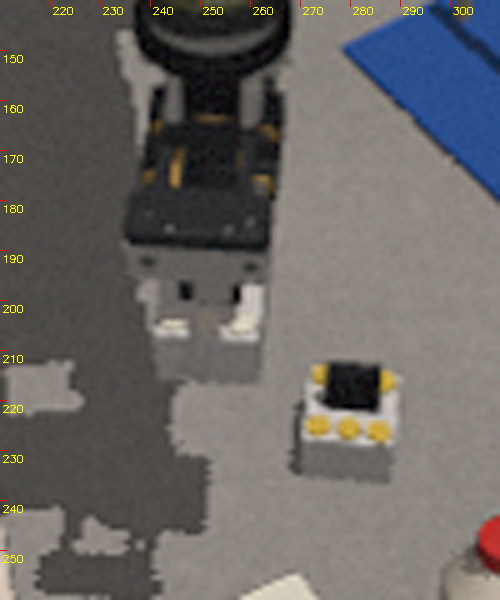

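```bash
python3 plan.py 590.2 -226.2 205 -1.2 0
```

```text
t 22.7 pos [613.1 -46.1 203.6] psi -17.6 tilt 0.19 F [-0.1 -0.3 -2.8] gap 10.0 j1,j6 -0.13 0.17
rows 3 total rot [-0.287 -0.    -0.003] shift(tool now) [-0.0014  0.0328  0.1786]
[-0.096, -0.0, -0.001, -0.0005, 0.0109, 0.0595, 0.0], [-0.096, -0.0, -0.001, -0.0005, 0.0052, 0.0603, 0.0], [-0.096, -0.0, -0.001, -0.0005, -0.0006, 0.0605, 0.0],
```

apply_moves --plan '[-0.072, 0, 0, 0, 0.007, 0.045, 0, -0.072, 0, 0, 0, 0.003, 0.045, 0, -0.072, 0, 0, 0, -0.001, 0.045, 0, -0.071, 0, 0, 0, -0.004, 0.044, 0, 0, 0, 0, 0, 0, 0, 0]'

```text
clock: 23.32
eef_pos: [580.4, -225.6, 199.8]
eef_rot: [-1.861, 1.568, 2.828]
wrist_force: [0.4, 0.5, -2.0]
finger_gap: 9.6
```

```bash
python3 snap.py y; python3 plan.py 590.2 -226.2 130 -1.2 0
```

```text
{'clock': 23.425, 'eef_pos': array([ 581.31137727, -222.99216973,  200.29841651]), 'eef_rot': array([-2.04996901,  1.56860418,  2.640107  ]), 'wrist_force': array([ 0.20531026,  0.45843398, -2.45562192]), 'finger_gap': 9.54518455181724}
t 23.43 pos [ 581.3 -223.   200.3] psi -1.3 tilt 0.13 F [ 0.2  0.5 -2.5] gap 9.5 j1,j6 -0.43 -0.4
rows 2 total rot [-0.001 -0.001  0.002] shift(tool now) [0.0703 0.0091 0.0031]
[-0.001, -0.001, 0.001, 0.0351, 0.0045, 0.0015, 0.0], [-0.001, -0.001, 0.001, 0.0351, 0.0045, 0.0015, 0.0],
```

apply_moves --plan '[0, 0, 0, 0.035, 0.0045, 0.003, 0, 0, 0, 0, 0.034, 0.0045, 0, 0, 0, 0, 0, 0, 0, 0, 0, 0, 0, 0, 0, 0, 0, 0]'

```text
clock: 23.92
eef_pos: [591.2, -225.9, 133.9]
eef_rot: [1.208, 1.57, -0.383]
wrist_force: [0.1, -1.0, -2.0]
finger_gap: 9.5
```

```bash
python3 snap.py y2; python3 plan.py 590.2 -226.2 118 -1.2 0;python3 - <<'E'
from geo import *
cv2.imwrite('pics/y_c1.png',crop('y2','scene',145,180,220,270,7))
E
```

```text
{'clock': 24.025, 'eef_pos': array([ 591.31090403, -226.29914833,  134.29036137]), 'eef_rot': array([ 1.15773527,  1.56839086, -0.43374809]), 'wrist_force': array([-0.25000881,  0.62763709, -1.92531742]), 'finger_gap': 9.513658888627926}
t 24.02 pos [ 591.3 -226.3  134.3] psi -1.2 tilt 0.14 F [-0.3  0.6 -1.9] gap 9.5 j1,j6 -0.42 -0.4
rows 1 total rot [ 0.     0.001 -0.002] shift(tool now) [ 0.0163 -0.0011 -0.0001]
[0.0, 0.001, -0.002, 0.0163, -0.0011, -0.0001, 0.0],
```

View pics/y_c1.png

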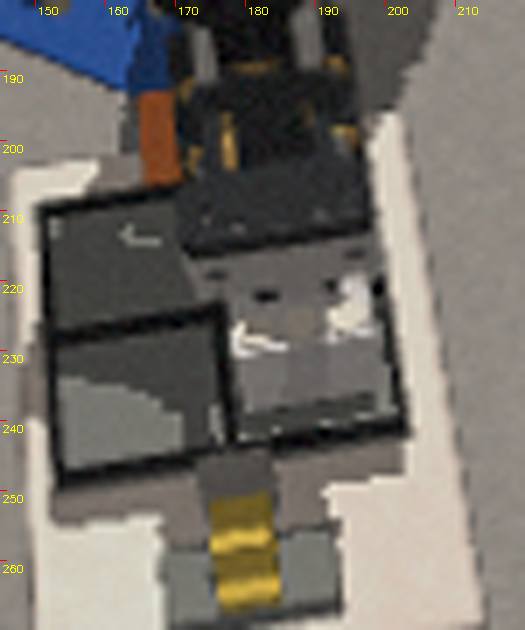

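apply_moves --plan '[0, 0, 0, 0.008, -0.001, 0, 0, 0, 0, 0, 0.004, 0, 0, 0, 0, 0, 0, 0.003, 0, 0, 0, 0, 0, 0, 0, 0, 0, 0]'

```text
clock: 24.52
eef_pos: [589.6, -226.4, 117.2]
eef_rot: [-2.016, 1.57, 2.676]
wrist_force: [-0.5, -0.0, -2.5]
finger_gap: 9.7
```

apply_moves --plan '[0, 0, 0, 0.002, 0, 0, 0, 0, 0, 0, 0, 0, 0, 0]'

```text
clock: 24.78
eef_pos: [589.8, -226.4, 115.6]
eef_rot: [1.25, 1.571, -0.341]
wrist_force: [-0.1, 1.1, -2.8]
finger_gap: 9.5
```

```bash
python3 snap.py y3 scene; python3 plan.py;python3 - <<'E'
from geo import *
cv2.imwrite('pics/y_c2.png',crop('y3','scene',145,180,220,270,7))
E
```

```text
{'clock': 24.825, 'eef_pos': array([ 589.71851971, -226.4174052 ,  115.55659632]), 'eef_rot': array([ 0.68718763,  1.57069866, -0.90464557]), 'wrist_force': array([-0.71845612, -0.08981332, -1.99120807]), 'finger_gap': 9.799744632217859}
t 24.82 pos [ 589.7 -226.4  115.6] psi -1.2 tilt 0.01 F [-0.7 -0.1 -2. ] gap 9.8 j1,j6 -0.42 -0.4
```

View pics/y_c2.png

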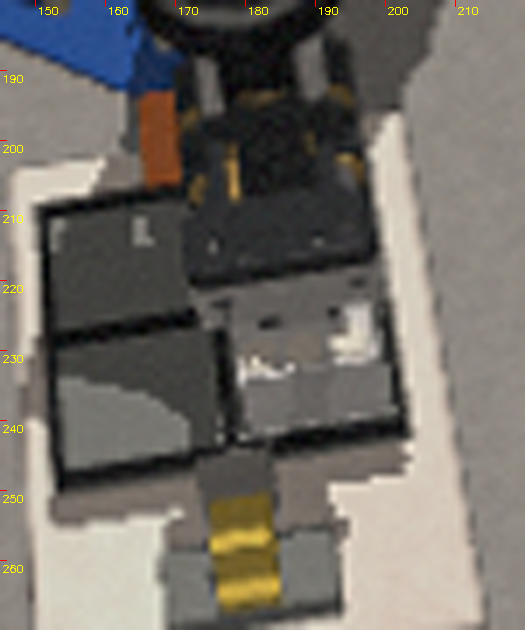

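Not in contact yet; lower a little more.

apply_moves --plan '[0, 0, 0, 0.002, 0, 0, 0, 0, 0, 0, 0, 0, 0, 0]'

```text
clock: 25.08
eef_pos: [589.8, -226.4, 113.6]
eef_rot: [1.137, 1.57, -0.455]
wrist_force: [-0.3, -0.9, 1.1]
finger_gap: 9.4
```

apply_moves --plan '[0, 0, 0, 0.002, 0, 0, 0, 0, 0, 0, 0, 0, 0, 0]'

```text
clock: 25.32
eef_pos: [589.8, -226.5, 111.5]
eef_rot: [1.136, 1.571, -0.456]
wrist_force: [-0.6, -1.3, 1.0]
finger_gap: 10.1
```

apply_moves --plan '[0, 0, 0, 0, 0, 0, 20, 0, 0, 0, 0, 0, 0, 40, 0, 0, 0, 0, 0, 0, 42, 0, 0, 0, -0.03, 0, 0, 42, 0, 0, 0, -0.06, 0, 0, 42]'

```text
clock: 25.95
eef_pos: [588.8, -226.0, 200.3]
eef_rot: [-1.974, 1.566, 2.717]
wrist_force: [0.6, 0.4, 1.0]
finger_gap: 39.5
```

apply_moves --plan '[0, 0, 0, -0.03, 0, 0, 42, 0.03, 0, 0, 0, 0, -0.055, 42, 0.03, 0, 0, 0, 0, -0.055, 42, 0.03, 0, 0, 0, 0, -0.055, 42]'

```text
clock: 26.45
eef_pos: [597.9, -60.1, 231.7]
eef_rot: [1.56, 1.571, -0.123]
wrist_force: [0.6, 0.2, 0.0]
finger_gap: 39.2
```

```bash
python3 snap.py z; python3 plan.py 584.4 45.1 200 -18 42;python3 ov.py z 584.4 45.1 -18;python3 - <<'E'
from geo import *
cv2.imwrite('pics/z_c1.png',np.hstack([crop('z','scene',140,180,220,285,5),crop('z','top',320,135,395,240,5)]))
E
```

```text
{'clock': 26.55, 'eef_pos': array([598.27164619, -57.1313644 , 231.70021898]), 'eef_rot': array([2.86484429, 1.5700489 , 1.18674745]), 'wrist_force': array([ 0.31498833, -0.65828   , -0.24375066]), 'finger_gap': 39.92981579082949}
t 26.55 pos [598.3 -57.1 231.7] psi -6.1 tilt 0.04 F [ 0.3 -0.7 -0.2] gap 39.9 j1,j6 -0.16 -0.05
rows 2 total rot [ 0.207 -0.001 -0.   ] shift(tool now) [ 0.0318 -0.0247 -0.1001]
[0.103, -0.0, -0.0, 0.0159, -0.0124, -0.0501, 42.0], [0.103, -0.0, -0.0, 0.0159, -0.0175, -0.0485, 42.0],
```

View pics/z_c1.png

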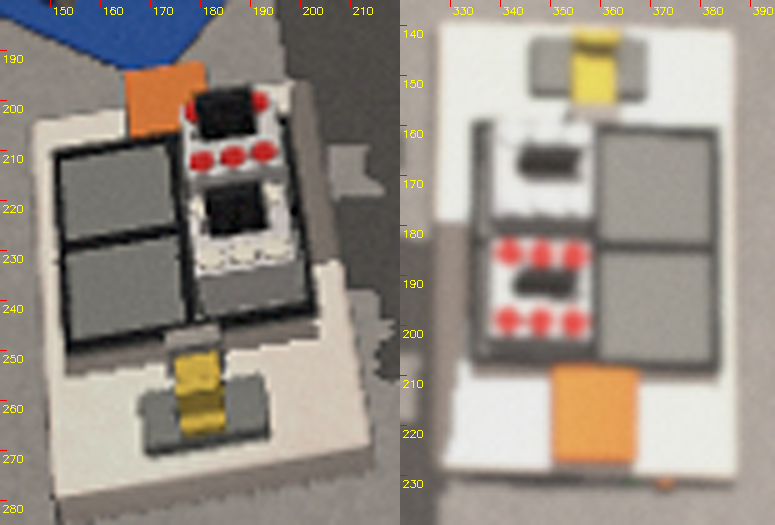

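View pics/z_ov.png

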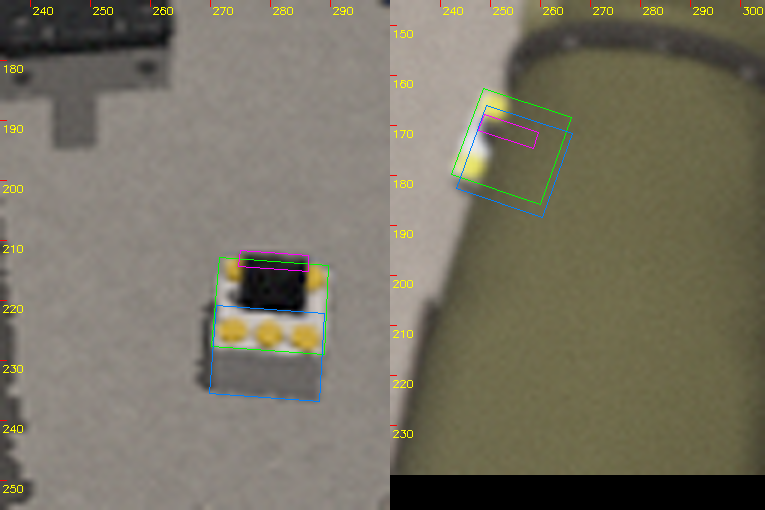

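apply_moves --plan '[0.103, 0, 0, 0.005, -0.02, -0.048, 42, 0.104, 0, 0, 0.01, -0.02, -0.047, 42, 0, 0, 0, 0.02, 0, 0, 42, 0, 0, 0, 0, 0, 0, 42]'

```text
clock: 27.05
eef_pos: [573.5, 38.3, 195.4]
eef_rot: [-1.185, 1.568, -3.073]
wrist_force: [1.4, -1.0, 0.3]
finger_gap: 39.4
```

```bash
python3 plan.py 584.4 45.1 120 -18 42
```

```text
t 27.05 pos [573.5  38.3 195.4] psi -18.2 tilt 0.13 F [ 1.4 -1.   0.3] gap 39.4 j1,j6 0.0 0.32
rows 2 total rot [-0.003  0.001  0.002] shift(tool now) [ 0.0754  0.0084 -0.0099]
[-0.002, 0.0, 0.001, 0.0377, 0.0042, -0.005, 42.0], [-0.002, 0.0, 0.001, 0.0377, 0.0042, -0.0049, 42.0],
```

apply_moves --plan '[0, 0, 0, 0.037, 0.0042, -0.005, 42, 0, 0, 0, 0.037, 0.0042, -0.005, 42, 0, 0, 0, 0, 0, 0, 42]'

```text
clock: 27.42
eef_pos: [584.4, 44.6, 121.0]
eef_rot: [-1.217, 1.567, -3.107]
wrist_force: [0.7, 0.4, -0.5]
finger_gap: 39.5
```

```bash
python3 plan.py 584.4 45.1 47 -18 42; python3 snap.py aa scene; python3 - <<'E'
from geo import *
cv2.imwrite('pics/aa_c1.png',crop('aa','scene',220,150,320,250,6))
E
```

```text
t 27.43 pos [584.4  44.6 121. ] psi -18.3 tilt 0.23 F [ 0.7  0.4 -0.5] gap 39.5 j1,j6 0.01 0.33
rows 2 total rot [-0.004  0.001  0.004] shift(tool now) [ 0.074   0.0001 -0.0006]
[-0.002, 0.001, 0.002, 0.037, 0.0, -0.0003, 42.0], [-0.002, 0.001, 0.002, 0.037, -0.0, -0.0003, 42.0], 
{'clock': 27.475, 'eef_pos': array([585.22150547,  44.61831733, 122.99887123]), 'eef_rot': array([-1.15863414,  1.56992257, -3.04803186]), 'wrist_force': array([-0.40392328, -0.79902756,  0.94998434]), 'finger_gap': 39.613613364712094}
```

View pics/aa_c1.png

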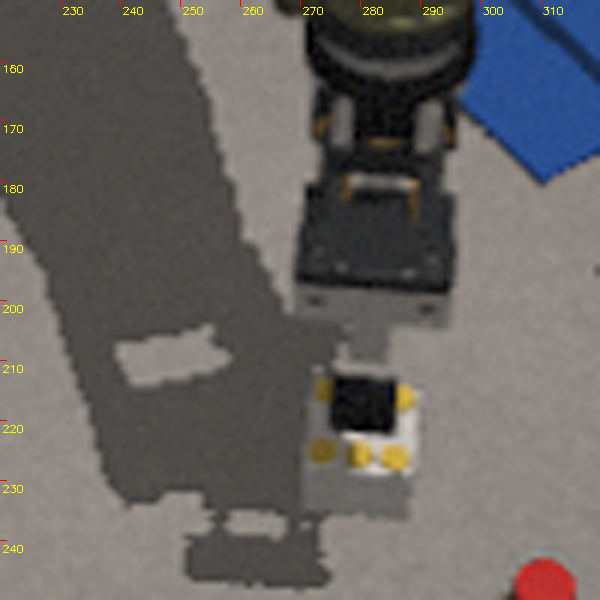

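apply_moves --plan '[0, 0, 0, 0.034, 0, -0.0005, 42, 0, 0, 0, 0.031, 0, 0, 42, 0, 0, 0, 0.01, 0, 0, 42, 0, 0, 0, 0, 0, 0, 42, 0, 0, 0, 0, 0, 0, 0]'

```text
clock: 28.1
eef_pos: [586.2, 45.7, 49.3]
eef_rot: [1.891, 1.568, 0.003]
wrist_force: [-0.5, 0.7, -0.1]
finger_gap: 33.1
```

apply_moves --plan '[0, 0, 0, 0, 0, 0, 0, 0, 0, 0, 0, 0, 0, 0, 0, 0, 0, 0, 0, 0, 0, 0, 0, 0, 0, 0, 0, 0]'

```text
clock: 28.6
eef_pos: [585.3, 45.8, 47.8]
eef_rot: [1.905, 1.571, 0.016]
wrist_force: [-2.1, 0.1, 4.5]
finger_gap: 9.8
```

apply_moves --plan '[0, 0, 0, -0.015, 0, 0, 0, 0, 0, 0, -0.04, 0, 0, 0, 0, 0, 0, -0.05, 0, 0, 0, 0, 0, 0, -0.05, 0, 0, 0, 0, 0, 0, -0.03, 0, 0, 0]'

```text
clock: 29.22
eef_pos: [585.5, 45.8, 236.1]
eef_rot: [1.9, 1.568, 0.011]
wrist_force: [-0.5, 0.4, -2.1]
finger_gap: 9.6
```

```bash
python3 snap.py ab; python3 plan.py 518.8 -295.6 230 -1.2 0; python3 - <<'E'
from geo import *
cv2.imwrite('pics/ab_c1.png',crop('ab','scene',220,120,320,250,5))
E
```

```text
{'clock': 29.325, 'eef_pos': array([586.207557  ,  45.82259307, 236.5212453 ]), 'eef_rot': array([1.90823703, 1.56460742, 0.0194652 ]), 'wrist_force': array([ 0.69655461, -0.68670162, -2.07858286]), 'finger_gap': 9.786366610922345}
t 29.32 pos [586.2  45.8 236.5] psi -18.2 tilt 0.35 F [ 0.7 -0.7 -2.1] gap 9.8 j1,j6 0.02 0.33
rows 6 total rot [-0.297 -0.001 -0.006] shift(tool now) [0.0061 0.0427 0.3454]
[-0.05, -0.0, -0.001, 0.001, 0.0071, 0.0576, 0.0], [-0.05, -0.0, -0.001, 0.001, 0.0043, 0.0578, 0.0], [-0.05, -0.0, -0.001, 0.001, 0.0014, 0.058, 0.0], [-0.05, -0.0, -0.001, 0.001, -0.0015, 0.058, 0.0], [-0.05, -0.0, -0.001, 0.001, -0.0043, 0.0578, 0.0], [-0.05, -0.0, -0.001, 0.0011, -0.0072, 0.0576, 0.0],
```

View pics/ab_c1.png

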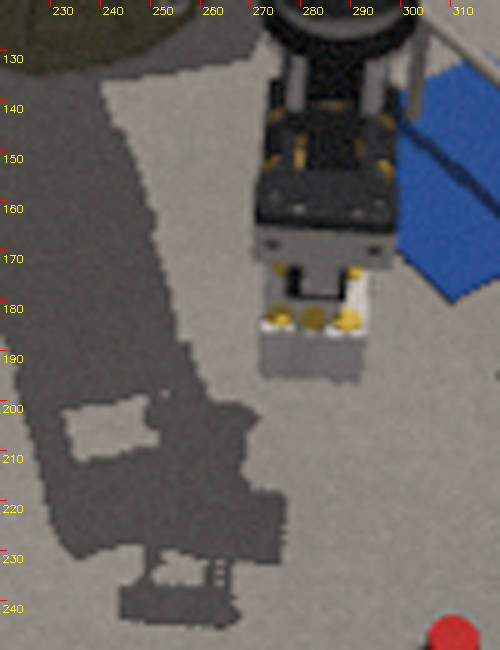

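apply_moves --plan '[-0.06, 0, 0, 0, 0.01, 0.056, 0, -0.06, 0, 0, 0, 0.008, 0.056, 0, -0.06, 0, 0, 0, 0.005, 0.056, 0, -0.06, 0, 0, 0, 0.002, 0.056, 0, -0.057, 0, 0, 0, 0, 0.056, 0]'

```text
clock: 29.95
eef_pos: [553.6, -235.8, 231.0]
eef_rot: [-2.016, 1.569, 2.677]
wrist_force: [-0.2, -0.4, -1.6]
finger_gap: 10.0
```

```bash
python3 plan.py 518.8 -296 210 -1.2 0
```

```text
t 29.95 pos [ 553.6 -235.8  231. ] psi -1.1 tilt 0.11 F [-0.2 -0.4 -1.6] gap 10.0 j1,j6 -0.46 -0.44
rows 2 total rot [ 0.002 -0.001  0.002] shift(tool now) [ 0.021  -0.0336  0.0609]
[0.001, -0.0, 0.001, 0.0105, -0.0168, 0.0305, 0.0], [0.001, -0.0, 0.001, 0.0105, -0.0168, 0.0305, 0.0],
```

apply_moves --plan '[0, 0, 0, 0, -0.0168, 0.03, 0, 0, 0, 0, 0.01, -0.0168, 0.028, 0, 0, 0, 0, 0.04, 0, 0, 0, 0, 0, 0, 0.01, 0, 0, 0, 0, 0, 0, 0, 0, 0, 0]'

```text
clock: 30.58
eef_pos: [519.7, -291.0, 172.0]
eef_rot: [-2.153, 1.569, 2.539]
wrist_force: [-0.3, -0.7, -2.5]
finger_gap: 9.7
```

```bash
python3 snap.py ac; python3 plan.py 518.8 -296 130 -1.2 0;python3 - <<'E'
from geo import *
cv2.imwrite('pics/ac_c1.png',crop('ac','scene',140,160,220,265,6))
E
```

```text
{'clock': 30.675, 'eef_pos': array([ 520.26744487, -291.32830533,  173.60368762]), 'eef_rot': array([ 0.99931932,  1.5694047 , -0.59181847]), 'wrist_force': array([-0.35209098, -0.10307756, -1.03858102]), 'finger_gap': 9.895037845251037}
t 30.68 pos [ 520.3 -291.3  173.6] psi -1.2 tilt 0.08 F [-0.4 -0.1 -1. ] gap 9.9 j1,j6 -0.57 -0.55
rows 1 total rot [ 0.001  0.001 -0.001] shift(tool now) [ 0.0436 -0.0014  0.0047]
[0.001, 0.001, -0.001, 0.0436, -0.0014, 0.0047, 0.0],
```

View pics/ac_c1.png

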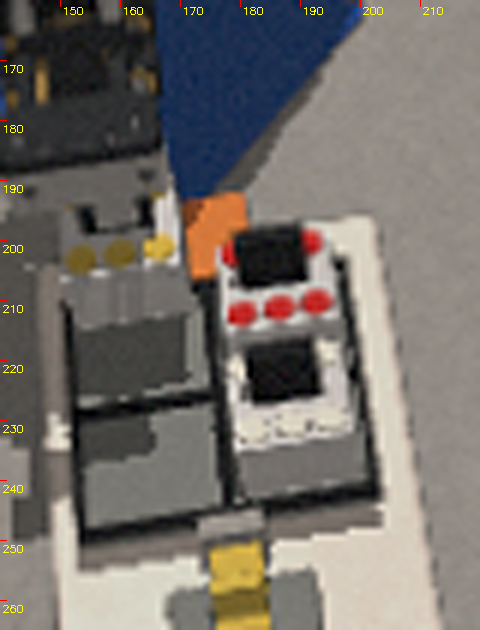

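apply_moves --plan '[0, 0, 0, 0.018, -0.001, 0.0045, 0, 0, 0, 0, 0.016, 0, 0, 0, 0, 0, 0, 0.008, 0, 0, 0, 0, 0, 0, 0, 0, 0, 0]'

```text
clock: 31.18
eef_pos: [518.4, -295.8, 129.7]
eef_rot: [-2.119, 1.57, 2.572]
wrist_force: [-0.3, -0.1, -2.1]
finger_gap: 9.5
```

```bash
python3 snap.py ad; python3 plan.py 518.8 -295.6 118 -1.2 0;python3 - <<'E'
from geo import *
cv2.imwrite('pics/ad_c1.png',crop('ad','scene',140,170,220,265,6))
E
```

```text
{'clock': 31.275, 'eef_pos': array([ 518.79222576, -296.01860697,  130.85658615]), 'eef_rot': array([ 1.06481021,  1.57023346, -0.52696098]), 'wrist_force': array([ 0.21145379,  0.08699657, -2.26323155]), 'finger_gap': 9.730043134876736}
t 31.27 pos [ 518.8 -296.   130.9] psi -1.2 tilt 0.03 F [ 0.2  0.1 -2.3] gap 9.7 j1,j6 -0.58 -0.56
rows 1 total rot [-0.  0. -0.] shift(tool now) [ 0.0129 -0.     -0.0004]
[-0.0, 0.0, -0.0, 0.0129, -0.0, -0.0004, 0.0],
```

View pics/ad_c1.png

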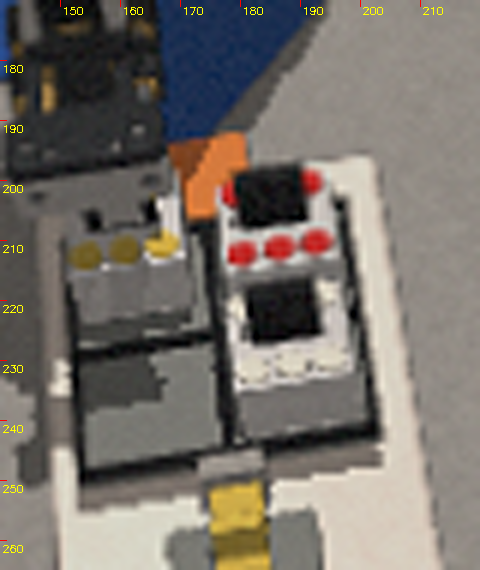

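```bash
python3 - <<'E'
from geo import *
from ov import blk,box
z=64.5
d=blk(518.8,-296,-.021,83)+[(place(554.5,-261.3,-.021,[(-35+a*32.5,-35+b*32.5,z+6) for a,b in((1,1),(1,-1),(-1,-1),(-1,1))]),(0,255,255))]
cv2.imwrite('pics/ad_c2.png',np.hstack([crop('ad','scene',145,190,190,250,9),crop('ad','scene',145,190,190,250,9,d)]))
E
```

```text
(no output)
```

View pics/ad_c2.png

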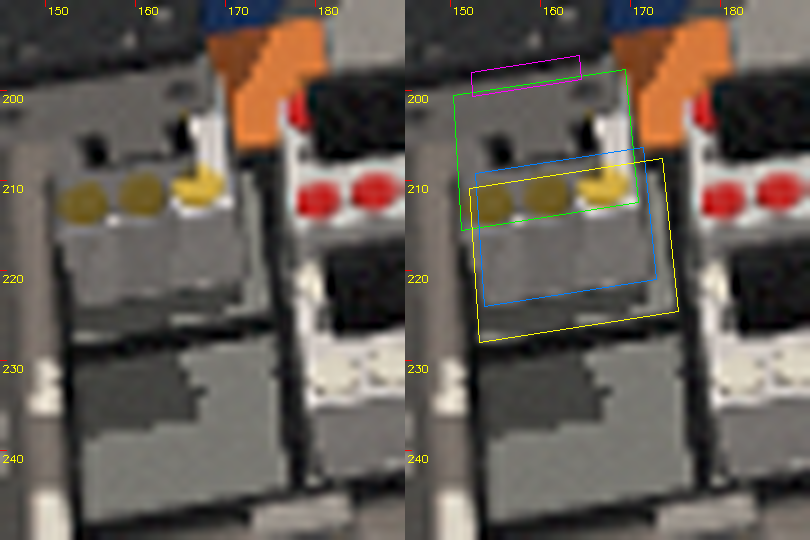

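apply_moves --plan '[0, 0, 0, 0.005, 0, -0.002, 0, 0, 0, 0, 0.006, 0, 0, 0, 0, 0, 0, 0.004, 0, 0, 0, 0, 0, 0, 0, 0, 0, 0]'

```text
clock: 31.78
eef_pos: [518.5, -293.8, 115.1]
eef_rot: [-2.152, 1.57, 2.54]
wrist_force: [-0.1, 0.4, -2.0]
finger_gap: 9.7
```

apply_moves --plan '[0, 0, 0, 0.002, 0, 0, 0, 0, 0, 0, 0, 0, 0, 0]'

```text
clock: 32.02
eef_pos: [518.6, -293.9, 113.5]
eef_rot: [-2.199, 1.571, 2.492]
wrist_force: [0.1, -1.3, -2.1]
finger_gap: 9.8
```

apply_moves --plan '[0, 0, 0, 0.002, 0, 0, 0, 0, 0, 0, 0, 0, 0, 0]'

```text
clock: 32.28
eef_pos: [518.7, -294.0, 111.6]
eef_rot: [0.946, 1.571, -0.646]
wrist_force: [-1.0, -0.4, 0.0]
finger_gap: 9.3
```

apply_moves --plan '[0, 0, 0, 0.002, 0, 0, 0, 0, 0, 0, 0, 0, 0, 0]'

```text
clock: 32.52
eef_pos: [518.7, -294.0, 109.5]
eef_rot: [0.919, 1.57, -0.673]
wrist_force: [-0.7, 0.1, 0.8]
finger_gap: 9.6
```

```bash
python3 snap.py ae; python3 plan.py ;python3 - <<'E'
from geo import *
cv2.imwrite('pics/ae_c1.png',crop('ae','scene',140,170,220,265,6))
E
```

```text
{'clock': 32.625, 'eef_pos': array([ 518.69813082, -293.99751835,  109.52104863]), 'eef_rot': array([ 0.90436037,  1.57053367, -0.68744514]), 'wrist_force': array([-1.12400644, -0.12206786,  1.26125816]), 'finger_gap': 10.091055038157702}
t 32.62 pos [ 518.7 -294.   109.5] psi -1.2 tilt 0.02 F [-1.1 -0.1  1.3] gap 10.1 j1,j6 -0.58 -0.56
```

View pics/ae_c1.png

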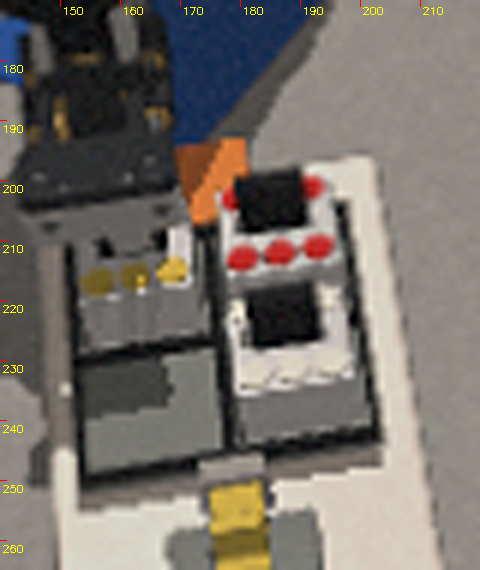

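apply_moves --plan '[0, 0, 0, 0, 0, 0, 20, 0, 0, 0, 0, 0, 0, 40, 0, 0, 0, 0, 0, 0, 42, 0, 0, 0, -0.03, 0, 0, 42, 0, 0, 0, -0.06, 0, 0, 42]'

```text
clock: 33.25
eef_pos: [517.7, -293.4, 198.5]
eef_rot: [-2.133, 1.566, 2.559]
wrist_force: [1.1, -0.4, 1.3]
finger_gap: 39.5
```

apply_moves --plan '[0, 0, 0, -0.03, -0.03, -0.015, 0, -0.18, 0, 0, 0, -0.03, -0.015, 0, -0.18, 0, 0, 0, 0, 0, 0, -0.18, 0, 0, 0, 0, 0, 0, -0.18, 0, 0, 0, 0, 0, 0]'

```text
clock: 33.88
eef_pos: [459.2, -262.7, 229.6]
eef_rot: [0.273, 1.57, -0.593]
wrist_force: [-0.5, 0.6, 0.0]
finger_gap: 0.4
```

```bash
python3 snap.py af; python3 plan.py 456.5 -260 210 88.8 0;python3 - <<'E'
from geo import *
cv2.imwrite('pics/af_c1.png',np.hstack([crop('af','scene',140,180,220,285,5),crop('af','top',320,135,395,240,5)]))
E
```

```text
{'clock': 33.975, 'eef_pos': array([ 459.25279814, -262.6798782 ,  229.54495213]), 'eef_rot': array([ 0.12495935,  1.57068827, -0.74444164]), 'wrist_force': array([-0.39907716, -1.05797474,  0.48350135]), 'finger_gap': 0.5740662266611076}
t 33.98 pos [ 459.3 -262.7  229.5] psi 40.2 tilt 0.01 F [-0.4 -1.1  0.5] gap 0.6 j1,j6 -0.59 -1.29
rows 5 total rot [-0.848  0.     0.   ] shift(tool now) [ 0.0195 -0.0004 -0.0038]
[-0.17, 0.0, 0.0, 0.0039, -0.0001, -0.0008, 0.0], [-0.17, 0.0, 0.0, 0.0039, 0.0001, -0.0008, 0.0], [-0.17, 0.0, 0.0, 0.0039, 0.0002, -0.0007, 0.0], [-0.17, 0.0, 0.0, 0.0039, 0.0003, -0.0007, 0.0], [-0.17, 0.0, 0.0, 0.0039, 0.0004, -0.0006, 0.0],
```

View pics/af_c1.png

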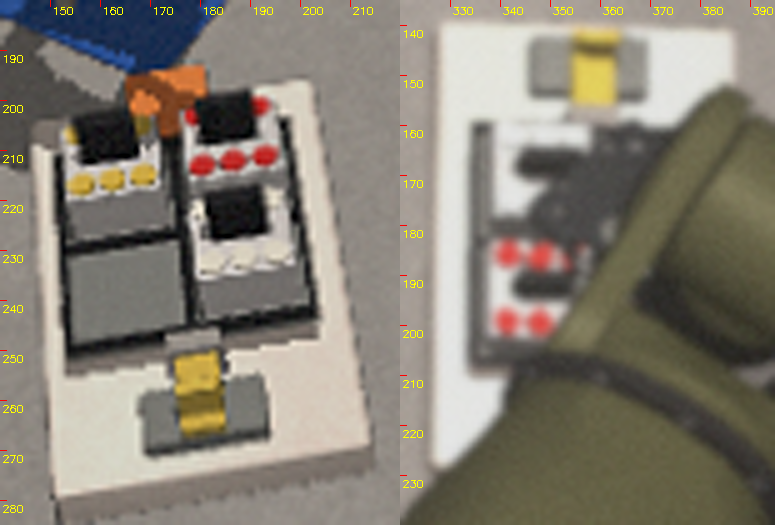

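apply_moves --plan '[-0.17, 0, 0, 0.01, 0, 0, 0, -0.17, 0, 0, 0.01, 0, 0, 0, -0.17, 0, 0, 0.01, 0, 0, 0, -0.17, 0, 0, 0.01, 0, 0, 0, -0.17, 0, 0, 0.01, 0, -0.003, 0]'

```text
clock: 34.6
eef_pos: [456.4, -262.1, 179.1]
eef_rot: [0.887, 1.571, 0.865]
wrist_force: [0.2, 0.2, -0.4]
finger_gap: 0.4
```

```bash
python3 plan.py 456 -260.5 100 88.8 0
```

```text
t 34.6 pos [ 456.4 -262.1  179.1] psi 88.8 tilt 0.0 F [ 0.2  0.2 -0.4] gap 0.4 j1,j6 -0.59 -2.14
rows 2 total rot [-0.  0. -0.] shift(tool now) [ 0.0791  0.0016 -0.0004]
[-0.0, 0.0, -0.0, 0.0396, 0.0008, -0.0002, 0.0], [-0.0, 0.0, -0.0, 0.0396, 0.0008, -0.0002, 0.0],
```

apply_moves --plan '[0, 0, 0, 0.045, 0.0016, -0.001, 0, 0, 0, 0, 0.045, 0, 0, 0, 0, 0, 0, 0, 0, 0, 0]'

```text
clock: 34.98
eef_pos: [454.1, -259.6, 87.3]
eef_rot: [2.578, 1.565, 2.553]
wrist_force: [0.4, -0.2, 0.3]
finger_gap: 0.3
```

```bash
python3 plan.py; python3 snap.py ag; python3 - <<'E'
from geo import *
cv2.imwrite('pics/ag_c1.png',crop('ag','scene',130,170,220,285,5))
E
```

```text
t 34.98 pos [ 454.1 -259.6   87.3] psi 88.5 tilt 0.31 F [ 0.4 -0.2  0.3] gap 0.3 j1,j6 -0.59 -2.13
{'clock': 35.075, 'eef_pos': array([ 455.89815456, -260.86919652,   90.8861355 ]), 'eef_rot': array([-0.6000093 ,  1.5697277 , -0.62398888]), 'wrist_force': array([-0.40977447, -0.24935919,  0.754223  ]), 'finger_gap': 0.2462401157655958}
```

View pics/ag_c1.png

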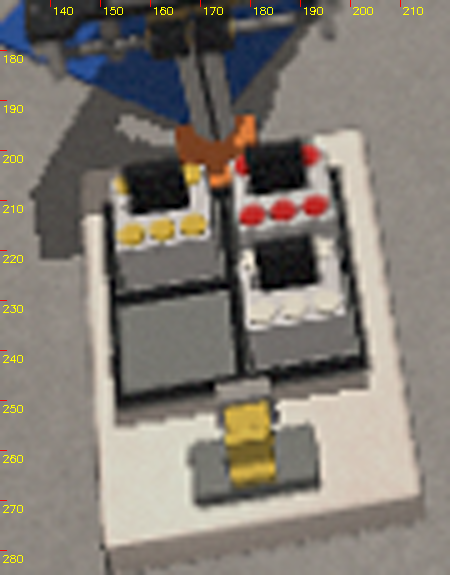

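Over the pad. Press down gradually.

apply_moves --plan '[0, 0, 0, 0.015, 0, 0, 0, 0, 0, 0, 0.01, 0, 0, 0, 0, 0, 0, 0.006, 0, 0, 0, 0, 0, 0, 0.004, 0, 0, 0, 0, 0, 0, 0, 0, 0, 0]'

```text
clock: 35.7
eef_pos: [455.7, -260.7, 54.8]
eef_rot: [-0.566, 1.57, -0.588]
wrist_force: [-0.9, 0.4, 6.3]
finger_gap: 0.6
```

apply_moves --plan '[0, 0, 0, 0.003, 0, 0, 0, 0, 0, 0, 0.002, 0, 0, 0, 0, 0, 0, 0, 0, 0, 0]'

```text
clock: 36.08
eef_pos: [455.8, -260.8, 50.2]
eef_rot: [-0.578, 1.569, -0.6]
wrist_force: [-1.3, 1.6, 9.4]
finger_gap: 0.6
```

apply_moves --plan '[0, 0, 0, 0.0015, 0, 0, 0, 0, 0, 0, 0, 0, 0, 0, 0, 0, 0, 0, 0, 0, 0, 0, 0, 0, 0, 0, 0, 0, 0, 0, 0, 0, 0, 0, 0]'

```text
clock: 36.7
eef_pos: [455.9, -260.8, 49.9]
eef_rot: [-0.624, 1.569, -0.646]
wrist_force: [-7.5, 4.8, 24.6]
finger_gap: 0.7
```

apply_moves --plan '[0, 0, 0, 0, 0, 0, 0, 0, 0, 0, 0, 0, 0, 0, 0, 0, 0, 0, 0, 0, 0, 0, 0, 0, 0, 0, 0, 0, 0, 0, 0, 0, 0, 0, 0]'

```text
clock: 37.33
eef_pos: [455.9, -260.8, 49.8]
eef_rot: [-0.595, 1.569, -0.618]
wrist_force: [-6.2, 4.8, 24.3]
finger_gap: 0.3
```

apply_moves --plan '[0, 0, 0, 0, 0, 0, 0, 0, 0, 0, 0, 0, 0, 0, 0, 0, 0, 0, 0, 0, 0, 0, 0, 0, 0, 0, 0, 0, 0, 0, 0, 0, 0, 0, 0]'

```text
clock: 37.95
eef_pos: [455.9, -260.8, 49.8]
eef_rot: [-0.594, 1.569, -0.616]
wrist_force: [-7.5, 5.0, 24.0]
finger_gap: 0.6
```

```bash
python3 plan.py; python3 snap.py ah; python3 - <<'E'
from geo import *
cv2.imwrite('pics/ah_c1.png',np.hstack([crop('ah','scene',140,180,220,285,5),crop('ah','top',320,130,395,235,5)]))
E
```

```text
t 37.95 pos [ 455.9 -260.8   49.8] psi 88.7 tilt 0.1 F [-7.5  5.  24. ] gap 0.6 j1,j6 -0.59 -2.14
{'clock': 38.05, 'eef_pos': array([ 455.87753658, -260.83013095,   49.86732235]), 'eef_rot': array([-0.62599724,  1.56897953, -0.64806927]), 'wrist_force': array([-7.79136209,  5.17595639, 24.53739883]), 'finger_gap': 0.5931834502321217}
```

View pics/ah_c1.png

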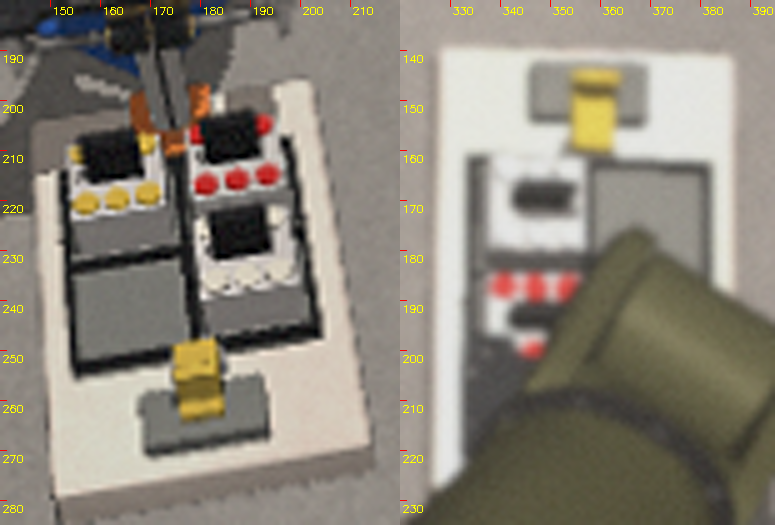

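Stop reached, catch slid in (tab as at the start, covering the lug). Release upward slowly.

apply_moves --plan '[0, 0, 0, -0.004, 0, 0, 0, 0, 0, 0, -0.006, 0, 0, 0, 0, 0, 0, -0.02, 0, 0, 0, 0, 0, 0, -0.06, 0, 0, 0, 0, 0, 0, -0.06, 0, 0, 0]'

```text
clock: 38.67
eef_pos: [455.0, -260.3, 199.5]
eef_rot: [2.59, 1.57, 2.568]
wrist_force: [0.9, 0.0, 0.1]
finger_gap: 0.3
```

apply_moves --plan '[0, 0, 0, -0.05, 0.02, -0.05, 0, 0, 0, 0, 0, 0.05, 0, 0, 0, 0, 0, 0, 0.05, 0, 0, 0, 0, 0, 0, 0.05, 0, 0, 0, 0, 0, 0, 0, 0, 0]'

```text
clock: 39.3
eef_pos: [416.5, -90.4, 240.8]
eef_rot: [0.133, 1.57, 0.115]
wrist_force: [-0.2, -0.8, 0.5]
finger_gap: 0.4
```

```bash
python3 plan.py; python3 snap.py ai; python3 - <<'E'
from geo import *
cv2.imwrite('pics/ai_c1.png',np.hstack([crop('ai','scene',140,180,220,285,5),crop('ai','top',320,130,395,235,5)]))
i=cv2.imread('pics/ai_scene.png');cv2.imwrite('pics/ai_L.png',cv2.resize(i,(800,600),interpolation=cv2.INTER_CUBIC))
E
```

```text
t 39.3 pos [416.5 -90.4 240.8] psi 88.9 tilt 0.03 F [-0.2 -0.8  0.5] gap 0.4 j1,j6 -0.3 -1.85
{'clock': 39.4, 'eef_pos': array([416.58005194, -92.61786376, 240.59771037]), 'eef_rot': array([-0.94565001,  1.57047328, -0.96648671]), 'wrist_force': array([0.46863122, 0.2097098 , 0.14519927]), 'finger_gap': 0.4676676372218207}
```

View pics/ai_c1.png

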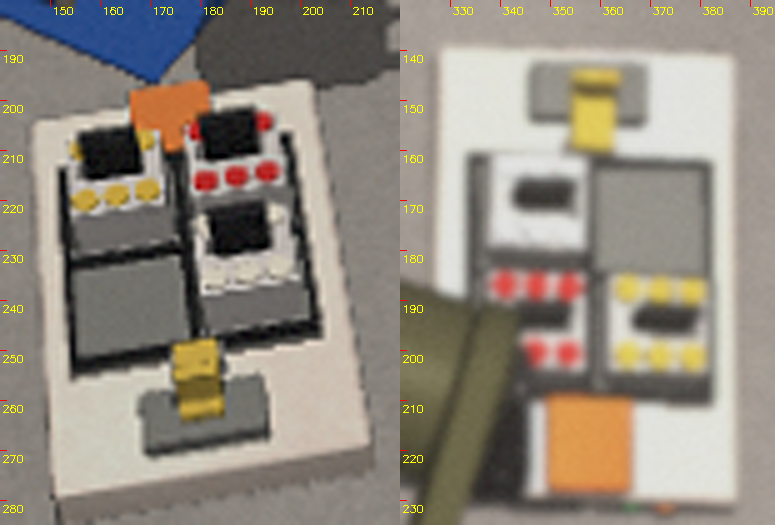

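View pics/ai_L.png

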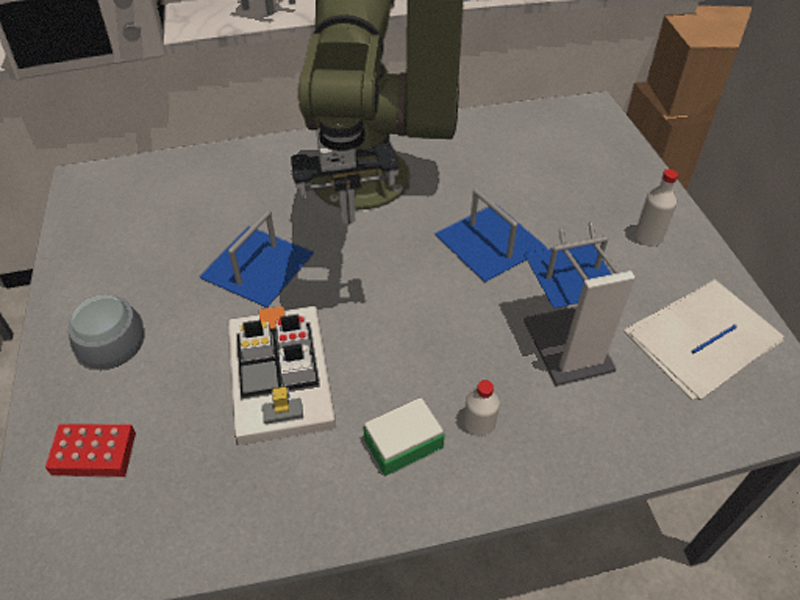

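The picture shows the tray caught down (tab near px 179,249) with three blocks in their bays. The cover is hanging on the prongs near px (370,155), and the bottle and tip box have not moved.

```bash
python3 -c "
from cell import ticket
print(ticket.sign_off())"
```

```text
the job is handed in; nothing more can be done
None
```

The job is done as asked and handed in at about 39 s of the 210 s allowed.

- **Catch and cover:** I pushed the catch back with the shut fingers and the tray rose. I then hung the smallest cover, the one on the tray, by its bar in the seat of both prongs.
- **Blocks:** Red, white and yellow were the only sample blocks on the bench; there was no green one. Each is in its own bay.
- **Tray:** I pressed the orange pad down to the stop with about 24 N for nearly 2 s, and the catch slid in.

**Last checks:** After I backed off, both camera views showed the tray still down, the catch over the lug and the three blocks flat inside the ribs. The scene camera also showed the cover on both prongs and the bottle and tip box unmoved. The gripper was clear of everything.

**Limits and disagreements:**
- The sign-off reports no verdict, so these checks come only from the pictures and the robot's readings.
- My predicted outlines sat about half to one pixel high in both cameras. I judged this a calibration bias, and it did not affect the fits.
- At the end of the catch push the force reached about 20 N sideways and 10 N upward. I had gone slightly past its stop, so I backed off.
- I saw neither a slackened grip nor a knocked block.

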